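# Close up and wedge a chequered strip on the clamping board

## Task

Dry-clamp the chequered strip: push the row of five wooden blocks along the fence as one straight block until all the joints are shut and it is pressed up tight against the end stop. Then lay the loose wedge flat in the throat between the last block and the slanted cleat, thin end pointing away from you, and push it in by its tail until it bites, so that the row stays squeezed on its own when you let go; press by feel, firmly but with no more than 25 N anywhere on the row, and leave the other things on the bench alone.

Things in the scene. Friction and masses are not known exactly. Their poses are not given: they have to be found in the camera images.
- board: white melamine-faced clamping board fixed to the bench, 150 (x) by 370 (y) mm, 18 mm thick, with fence, end stop and cleat. Origin at bench level under the row's line; its top is at z = 18 mm. y runs along the row to the end stop, x away from the robot to the fence. A block that touches the fence has its centre at x = 0; closed up, the last block's centre comes to about y = -39 mm, give or take 3 mm with the setting of the stop
- fence (a point): middle of the top edge of the long low maple fence's face, at board x = +21, y = +47 mm; the fence is 12 mm high above the board, 22 mm wide, and runs from board y = -55 to +150 mm beside the row, on its far side
- end_stop: maple end stop block, 110 mm wide, 32 mm high above the board, with an adjustable steel shoe on its front, 30 mm high, faced with firm black rubber (gives 1 mm per 15 N). Origin at board x = 0, y = +150 mm on the board's top, axes as the board's: the rubber face lies within 2.5 mm of it in y, set differently each time and not measured, so feel for it
- cleat: maple cleat at the board's other end, 120 x 30 mm, 24 mm high above the board; its face to the row is turned +8 degrees about z, like the wedge. Origin: middle of the foot of that face (board x = 0, y = -106 mm), axes as the board's. The throat between it and the closed-up row is 46 (43 to 49) mm wide at x = 0, narrowing 0.14 mm per mm towards the fence side
- wedge: waxed red-brown wedge with a grip tail, lying flat, 32 mm high, 130 g. Origin under the middle of the taper. Thin end at its x = +55 (38 mm thick), thick end x = -55 (54 mm). Straight face y = +23 mm, for the last block; slanted face through y = -23 mm at x = 0, 8 degrees, for the cleat. In use it lies on the board, its x along board x, going in from the robot's side
- tail (a point): middle of the wedge's grip tail at half height (wedge x = -80, z = 16 mm): a parallel-sided bar 30 mm wide, from wedge x = -55 to -105 mm, red band near its end, with a smooth domed steel push button standing 5 mm out of the middle of its end face (tip at wedge x = -110, z = 16 mm)
- throat (a point): point on the board's top in the throat (board x = 0, y = -83 mm). The wedge bites with its origin within about 25 mm of here in x: each mm of the stop's setting or slack in the row shifts it by 7 mm, so feel for it. Friction then holds it: a steady push of 12 to 18 N on the tail's button, kept up a moment, leaves about 5 to 14 N in the row. Over 25 N bruises the blocks
- block1: maple (light) block 1 of the row, counted from the end stop; 42 x 42 mm, 40 mm high, about 55 g; origin at the centre of its underside
- block2: walnut (dark) block 2 of the row, counted from the end stop; 42 x 42 mm, 40 mm high, about 55 g; origin at the centre of its underside
- block3: maple (light) block 3 of the row, counted from the end stop; 42 x 42 mm, 40 mm high, about 55 g; origin at the centre of its underside
- block4: walnut (dark) block 4 of the row, counted from the end stop; 42 x 42 mm, 40 mm high, about 55 g; origin at the centre of its underside
- block5: maple (light) block 5 of the row, counted from the end stop; 42 x 42 mm, 40 mm high, about 55 g; origin at the centre of its underside; the last one, next to the wedge's throat
- glue: yellow glue bottle with an orange nozzle, upright, 60 mm diameter, 164 mm tall; origin at the centre of its underside; leave alone
- tape: lime-green tape measure, 66 x 36 x 62 mm; leave alone
- spare: spare walnut block, 42 x 42 x 40 mm, not part of the row; leave alone
- mallet: orange dead-blow mallet with a black handle, lying, 330 mm long; leave alone
- square: aluminium triangular speed square lying flat, legs 140 mm; leave alone
- driver: red screwdriver lying, 200 mm long; leave alone
Mind the look-alikes: they are no part of the job. There is more than one size of the wedge; the one meant has the size given above.

How it is judged:
On the way:
1. the row is closed up by pushing it, before the wedge is at the throat: joints shut to within 2 mm, every block within 5 mm of the fence and flat, block 1 pressing on the end stop with over 1.5 N (x of block1 in the frame of board between -0.005 and 0.003 m and angle between the x axis of each of block1, block2, block3, block4, block5 and the x axis of board, either way round below 0.06 rad and angle between each of block1, block2, block3, block4, block5's own z axis and vertical below 0.05 rad and z of each of block1, block2, block3, block4, block5 in the frame of board below 0.021 m and x of block2 in the frame of board between -0.005 and 0.003 m and x of block3 in the frame of board between -0.005 and 0.003 m and x of block4 in the frame of board between -0.005 and 0.003 m and x of block5 in the frame of board between -0.005 and 0.003 m and distance between block1 and block2 below 0.044 m and distance between block2 and block3 below 0.044 m and distance between block3 and block4 below 0.044 m and distance between block4 and block5 below 0.044 m and horizontal distance between wedge and block5 above 0.13 m and contact force between block1 and end_stop above 1.5 N), for 0.1 s.
At the end, for the whole second after the job is handed in: Five blocks flat in one straight row: joints shut to within 2 mm, each block within 5 mm of the fence and 0.06 rad of square; wedge flat between block 5 and cleat, pressing over 3 N on each; block 1 pressing over 2 N on the end stop; all at rest, nothing held (x of block1 in the frame of board between -0.005 and 0.003 m and angle between the x axis of each of block1, block2, block3, block4, block5 and the x axis of board, either way round below 0.06 rad and angle between each of block1, block2, block3, block4, block5, wedge's own z axis and vertical below 0.05 rad and z of each of block1, block2, block3, block4, block5, wedge in the frame of board below 0.021 m and x of block2 in the frame of board between -0.005 and 0.003 m and x of block3 in the frame of board between -0.005 and 0.003 m and x of block4 in the frame of board between -0.005 and 0.003 m and x of block5 in the frame of board between -0.005 and 0.003 m and distance between block1 and block2 below 0.044 m and distance between block2 and block3 below 0.044 m and distance between block3 and block4 below 0.044 m and distance between block4 and block5 below 0.044 m and linear speed of each of block1, block2, block3, block4, block5, wedge below 0.01 m/s and contact force between wedge and block5 above 3 N and contact force between wedge and cleat above 3 N and contact force between block1 and end_stop above 2 N and z of wedge in the frame of board above 0.015 m and x of wedge in the frame of board between -0.045 and 0.045 m and angle between the x axis of wedge and the x axis of board, either way round below 0.08 rad); the robot touches nothing.
It fails at once if the row or the wedge is squeezed with more than 25 N (contact force between block1 and end_stop above 25 N or contact force between block5 and wedge above 25 N or contact force between wedge and cleat above 25 N or contact force between block1 and block2 above 25 N or contact force between block2 and block3 above 25 N or contact force between block3 and block4 above 25 N or contact force between block4 and block5 above 25 N).
It fails at once if a block of the row is tipped over or lifted off the board by more than 15 mm (angle between any of block1, block2, block3, block4, block5's own z axis and vertical above 0.4 rad or z of any of block1, block2, block3, block4, block5 in the frame of board above 0.033 m).
It fails at once if another thing on the bench is moved by more than 15 mm (distance of any of glue, tape, spare, mallet, square, driver from where it was at the start of the episode above 0.015 m).
It also fails if it takes over 72 s, if anything falls off the work surface, if the arm or the gripper's body presses on something with over 40 N, if the wrist force passes 120 N, or if a joint passes its speed limit or range.

## Robot

A 6-joint arm with a two-finger parallel gripper is mounted at the origin on the work surface. World frame = base frame: x ahead of the robot, y to its left, z up, the work surface at z = 0. Lengths are in m, angles in rad, forces in N, time in s.
With the tool pointing down it reaches from about 0.35 to 0.875 m from the base axis. Payload 4.2 kg.
Tool frame: the origin (TCP) lies between the finger pads; the fingertips stand 25 mm ahead of it and the grasp point (between the pads) lies 6 mm ahead of it; z points along the fingers, y is the line along which they close (so a half turn about z gives the same grasp; the last joint's range is limited). The gripper opens to 85 mm and grips with 20 to 120 N. Pads are 22 mm wide; open, the fingers measure 114 mm over their backs; the gripper's body (76 mm by 85 mm) begins 54 mm behind the grasp point. The pads swing forward as they close: fully open they stand 13 mm farther back than shut.
Start: joints at [-0.928, 0.385, 0.008, 0, -1.194, -0.259], TCP at [0.234, -0.58, 0.256] pointing down, gripper open.
Joint ranges: [-3.14, 3.14], [-1.21, 2.06], [-1.07, 1.41], [-3.16, 2.05], [-2.99, -0.16], [-3.1, 3.1]. Speed limits (rad/s): [2.79, 2.79, 3.14, 3.14, 3.14, 3.14].

## Interface

Orientations are given as a rotation vector (axis times angle).
In Python, from plant import readout, cams, job gives the robot as it stands. The module is installed in compiled form; this text tells all that it offers.
- The arm moves only by the tool jog_arm, never from a script. Its argument "deltas" is a list of rows, each an object of numbers: "dx", "dy", "dz": the shift along the tool's x, y, z in cm; "rx", "ry", "rz": the turn, a rotation vector about the tool's x, y, z in rad. In form: [{"dx": .., "dy": .., "dz": .., "rx": .., "ry": .., "rz": ..}, ...]. A call has 1 to 5 rows; each row shifts and turns the commanded pose from where the row before left it, along the tool's axes as they then stand; what a row does not reach is not made up. A row lasts 1/12 s, in which the tool goes at most 41.7 mm and 7.16 degrees, less where a joint would pass 70% of its speed; a pose out of reach is approached as far as the arm can. A call with a gripper value outside its range is refused whole. "fingers" is the opening, from 0 (shut) to 1 (fully open), set as the call begins (left out, the last holds). The fingers move at their own pace and stop on an object; the grip force is fixed at half the most. Time passes only in rows, so rows that do not move let the fingers close. It gives the time, the measured TCP pose, the force, the opening and the grip force at its end, in the units of the state.
- readout.sense(): the state, without advancing time (a new reading comes with each control period).
- cams.camera(name): name is "scene" or "top" or "wrist"; returns the picture (384x512x3 uint8, red, green, blue); there is no depth.
- cams.calibration(name): a dict with "K" (3x3 intrinsics, pixels), "k1" (the pictures are not rectified: a ray, as slopes to the right and down, at radius r is drawn at 1 + k1 r^2 times it, then the intrinsics apply), "xyz" and "attitude" of the camera in the world. Camera axes: x right, y up, looking along -z (the intrinsics and any distortion apply to the point x, -y, -z); pixel columns grow to the right and rows downward; lengths in m; the calibration is good to about 2 mm. A picture is of the moment at which its call begins: read the wrist's pose just before it. calibration takes no time and is no camera call; for the wrist camera it gives the pose at the moment of the call.
- job.close_job(): hands the job in; it is judged then, once.
Trained networks look in the newest picture that a camera, given by its name, has taken for a name from the list of things; names that differ only in an ending like _2 or _b are one class to them, and where a whole thing is asked for, a point or a joint stands for the part that bears it (a point fixed in the world has none). Each returns a list of dicts, best first, with "p" (0 to 1); they miss things now and then, are a little off and sometimes report something else, mostly with a low value. They report only what shows in the picture. A call takes as long as a camera call. They do not tell look-alikes from the thing itself.
- cams.cut_out(camera, label): "region" (384x512 bool, what is visible of it) and "box" ([left, top, width, height] in pixels, round what is visible of it).
The state is a dict: "clock": time; "joint_pos": joint angles; "joint_velocities": joint speeds; "joint_efforts": joint torques, N m; "position": TCP position; "ee_rot": TCP orientation; "wrist_force": force on the tool from outside, world axes, zero at the start; "moment": the same for the moment, N m; "width": finger opening in m; "grasp_force": force on a finger pad.
Only numpy, scipy, OpenCV 4.12 (cv2) and the standard library are available. Lean on these libraries where they do the work, as an engineer would, in place of code of your own. Each camera call takes 0.05 s, during which the arm holds its last target. There are 200 camera calls.

## Working session

There is one attempt and no reset: what is moved stays moved. The work goes in short steps, Python scripts to look and compute and a tool call to move; the robot and the scene stay as the last step left them, time stands still between calls to the robot, and variables do not carry over. Pictures are saved under pics/ and viewed, at most 10 in all, crops included, and the job is handed in when it is done.

Besides the shell and the picture viewer there is one more tool, called after "Call:" as name(argument=value, ...), one argument or row to a line, values as JSON. jog_arm: Moves the arm, as the interface text tells. Its arguments: {"type":"object","properties":{"deltas":{"type":"array","items":{"type":"object","properties":{"dx":{"type":"number"},"dy":{"type":"number"},"dz":{"type":"number"},"rx":{"type":"number"},"ry":{"type":"number"},"rz":{"type":"number"}}}},"fingers":{"type":"number"}},"required":["deltas"]}

```bash
mkdir -p pics
cat > h.py <<'E'
import numpy as np, cv2
from scipy.spatial.transform import Rotation as R
from plant import readout, cams, job
def att(c):
    a=np.array(c["attitude"],float)
    return R.from_rotvec(a).as_matrix() if a.size==3 else (a if a.shape==(3,3) else R.from_quat(a).as_matrix())
def ray(c,u,v):
    K=np.array(c["K"]); k1=c["k1"]
    xd=(u-K[0,2])/K[0,0]; yd=(v-K[1,2])/K[1,1]
    x,y=xd,yd
    for _ in range(20):
        s=1+k1*(x*x+y*y); x,y=xd/s,yd/s
    return att(c)@np.array([x,-y,-1.])
def px2w(c,u,v,z):
    d=ray(c,u,v); o=np.array(c["xyz"]); return o+d*(z-o[2])/d[2]
def w2px(c,p):
    q=att(c).T@(np.array(p)-np.array(c["xyz"])); x,y=q[0]/-q[2],-q[1]/-q[2]
    s=1+c["k1"]*(x*x+y*y); K=np.array(c["K"])
    return np.array([K[0,0]*x*s+K[0,2],K[1,1]*y*s+K[1,2]])
def snap(n,f):
    im=cams.camera(n); cv2.imwrite('pics/'+f,im[:,:,::-1]); return im
E
python3 - <<'E'
from h import *
print(readout.sense())
for n in("scene","top","wrist"):
    c=cams.calibration(n);print(n,c)
a=snap("scene","s0.png");b=snap("top","t0.png")
cv2.imwrite('pics/t0b.png',cv2.resize(b,(800,600),interpolation=cv2.INTER_CUBIC)[:,:,::-1])
for l in ["board","wedge","block1","block2","end_stop","cleat","fence","spare","glue","mallet"]:
    print(l,[(d["box"],round(d["p"],2)) for d in cams.cut_out("top",l)])
E
```

```text
{'clock': 0.0, 'joint_pos': array([-9.28400444e-01,  3.85622486e-01,  6.59272049e-03, -4.56358872e-04,
       -1.19397558e+00, -2.58583151e-01]), 'joint_velocities': array([-0.00079655, -0.00140554, -0.00046771, -0.00124525, -0.00011135,
        0.0001077 ]), 'joint_efforts': array([ 1.13143960e-03, -3.92290413e+01,  1.88405871e+01,  4.18619290e+00,
       -4.59891802e-03,  3.94524392e-06]), 'position': array([ 0.23384008, -0.57903912,  0.25517508]), 'ee_rot': array([ 0.5988273 , -3.08339988, -0.0034132 ]), 'wrist_force': array([ 0.73408594,  0.16955053, -0.07711662]), 'moment': array([-0.00105017, -0.04378742, -0.00635952]), 'grasp_force': 0.0, 'width': 0.08553129239150074}
scene {'K': array([[486.31312587,   0.        , 254.37111429],
       [  0.        , 486.31312587, 202.03433101],
       [  0.        ,   0.        ,   1.        ]]), 'k1': -0.1010924261878516, 'xyz': array([ 1.30720305, -0.60132888,  1.06040188]), 'attitude': array([0.74163192, 0.36037188, 0.90041983])}
top {'K': array([[432.23013571,   0.        , 254.94232607],
       [  0.        , 432.23013571, 184.9790431 ]
[... 639 characters left out ...]
65.8, 35.3, 29.4], 0.56)]
block1 [([224.5, 164.4, 20.0, 16.3], 0.78), ([273.9, 155.7, 13.3, 20.3], 0.74), ([207.4, 169.0, 19.3, 14.4], 0.67), ([245.8, 162.3, 10.5, 17.6], 0.51), ([257.1, 161.7, 13.5, 16.6], 0.51)]
block2 [([224.5, 164.4, 20.0, 16.3], 0.78), ([273.9, 155.7, 13.3, 20.3], 0.74), ([207.4, 169.0, 19.3, 14.4], 0.67), ([245.8, 162.3, 10.5, 17.6], 0.51), ([257.1, 161.7, 13.5, 16.6], 0.51)]
end_stop [([192.3, 158.3, 18.5, 40.5], 0.77)]
cleat [([287.4, 141.2, 23.2, 44.2], 0.69), ([362.8, 156.4, 23.6, 23.9], 0.56)]
fence [([184.1, 142.0, 129.3, 63.5], 0.91)]
spare [([210.4, 93.4, 15.5, 14.6], 0.68), ([392.6, 118.5, 32.6, 54.6], 0.43)]
glue []
mallet [([271.7, 80.0, 104.3, 33.8], 0.87)]
```

View pics/t0b.png

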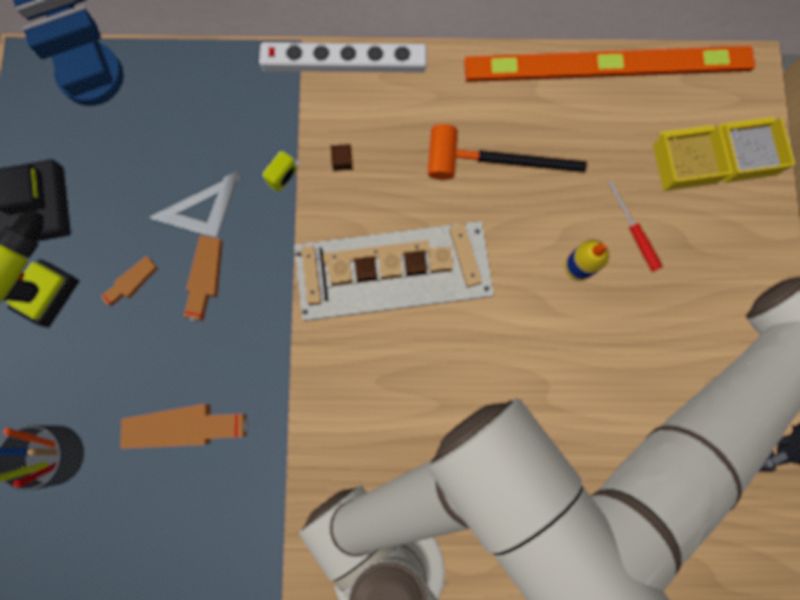

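View pics/s0.png

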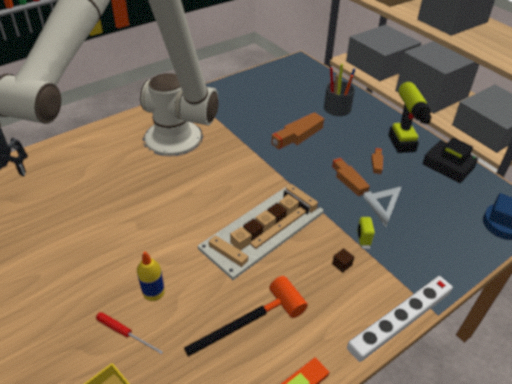

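The top view shows three wedges (800 px scale): a small one at (130,280), a medium one at (203,277) and a large one at (180,427). The board is at (393,270), with the end stop at its left. I'll measure the wedge sizes and board corners and confirm in an enlarged crop.

Run:
```python
from h import *
im=cams.camera("top");c=cams.calibration("top")
for d in cams.cut_out("top","wedge"):
    m=d["region"].astype(np.uint8); v,u=np.nonzero(m)
    P=np.array([px2w(c,a,b,.032)[:2] for a,b in zip(u,v)])
    r=cv2.minAreaRect((P*1000).astype(np.float32)); print("wedge",r, d["box"])
crop=im[135:215,95:320][:,:,::-1]
cv2.imwrite('pics/c1.png',cv2.resize(crop,(800,284),interpolation=cv2.INTER_CUBIC))
# upper: board ; lower: wedge
w=cv2.resize(im[140:215,105:165][:,:,::-1],(480,600),interpolation=cv2.INTER_CUBIC);cv2.imwrite('pics/c2.png',w)
for l in ["end_stop","cleat","block1","board"]:
    for d in cams.cut_out("top",l):
        m=d["region"].astype(np.uint8); v,u=np.nonzero(m)
        z={"end_stop":.05,"cleat":.042,"block1":.058,"board":.018}[l]
        P=np.array([px2w(c,a,b,z)[:2] for a,b in zip(u,v)])
        print(l,cv2.minAreaRect((P*1000).astype(np.float32)),d["box"])
```

```text
wedge ((255.81932067871094, 377.2408447265625), (73.12267303466797, 227.66680908203125), 1.986853003501892) [76.8, 260.2, 80.3, 27.1]
wedge ((534.962158203125, 357.9319763183594), (60.382049560546875, 165.44110107421875), 87.58795928955078) [116.5, 150.6, 27.5, 53.4]
wedge ((524.302978515625, 496.8968505859375), (45.24920654296875, 117.34391784667969), 41.38898468017578) [63.0, 164.7, 38.7, 31.6]
wedge ((581.8139038085938, -141.99920654296875), (124.23201751708984, 34.888343811035156), 16.659915924072266) [287.3, 141.4, 22.1, 40.7]
end_stop ((537.1150512695312, 145.75436401367188), (113.82427978515625, 47.205162048339844), 5.133159637451172) [191.9, 158.9, 21.4, 38.8]
cleat ((578.3292846679688, -142.10479736328125), (123.94595336914062, 34.85639190673828), 15.846941947937012) [289.5, 141.8, 19.2, 43.1]
block1 ((559.4234008789062, -45.94849395751953), (48.67498779296875, 40.77981185913086), 7.698233127593994) [259.2, 162.2, 12.5, 15.3]
block1 ((541.1162719726562, 96.30879974365234), (49.490867614746094, 42.77589797973633), 10.586684226989746) [210.2, 165.4, 15.2, 16.5]
block1 ((565.9901733398438, -91.62936401367188), (41.38813781738281, 51.804141998291016), 89.73637390136719) [273.9, 157.5, 13.0, 19.8]
block1 ((548.4403686523438, 49.535667419433594), (48.255367279052734, 41.151790618896484), 0.6081683039665222) [224.3, 163.6, 19.5, 17.4]
block1 ((553.4718017578125, 2.2874069213867188), (49.50375747680664, 41.83725357055664), 6.178481578826904) [242.4, 162.0, 12.8, 15.1]
board ((553.5618896484375, -3.494598388671875), (157.89918518066406, 376.041748046875), 7.616314888000488) [188.2, 141.4, 126.5, 64.5]
```

View pics/c1.png

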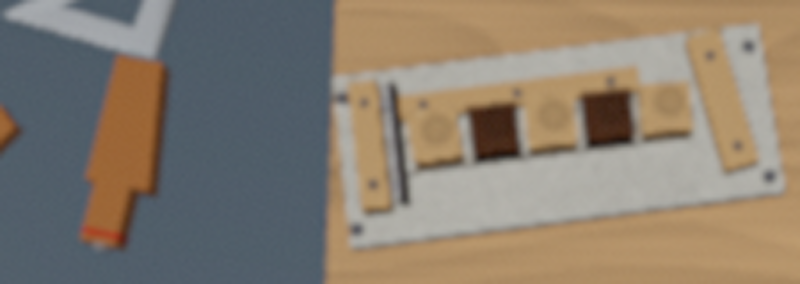

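View pics/c2.png

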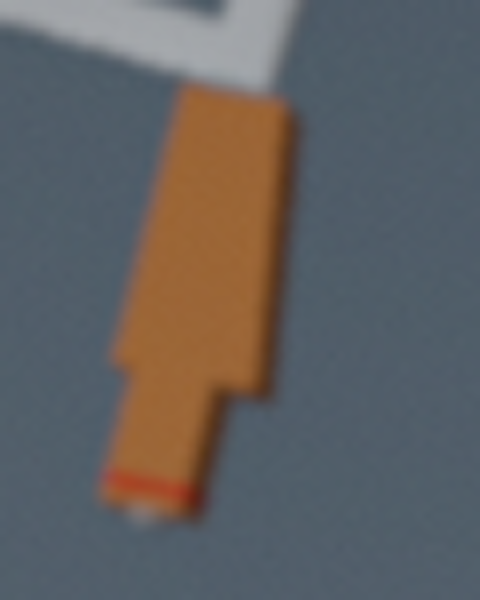

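Candidates in 800 px scale: small (130,280) is 117 mm long, medium (203,277) is 165 mm, large (180,427) is 228 mm. Only the medium one fits the 165 mm from button to thin end. The crop shows its thin end pointing away, straight face on the left and red band at the tail end, so it's already the right way round. The row is gapped, and block 5 stands about 16 mm from the cleat. Next I'll go above the throat and look from near.

```bash
cat >> h.py <<'E'
from scipy.optimize import minimize
def tgt(x,y,z,yaw=None):
    """tool-frame rz needed, then dx,dy,dz cm after the turn (tool kept down); yaw = angle of tool x in deg"""
    s=readout.sense(); Rm=R.from_rotvec(s["ee_rot"]).as_matrix(); p=s["position"]
    cur=np.arctan2(Rm[1,0],Rm[0,0]); rz=0
    if yaw is not None: rz=-((np.radians(yaw)-cur+np.pi)%(2*np.pi)-np.pi)
    R2=Rm@R.from_rotvec([0,0,rz]).as_matrix()
    print("yaw %.2f"%np.degrees(cur),"pos",p.round(4),"rz",round(rz,3),"d cm",(R2.T@(np.array([x,y,z])-p)*100).round(2),"F",s["wrist_force"].round(2),"tilt",Rm[:2,2].round(3))
E
python3 - <<'E'
from h import *
tgt(.573,-.118,.22,-172.4)
E
```

```text
yaw -158.01 pos [ 0.234  -0.5795  0.2563] rz 0.251 d cm [-39.7   41.26   3.63] F [0.13 0.03 0.98] tilt [0. 0.]
```

Call:
jog_arm(
  deltas=[
    {"rz": 0.084},
    {"rz": 0.084},
    {"rz": 0.083},
    {"dx": -2.2,"dy": 2.3},
    {"dx": -2.5,"dy": 2.6},
  ],
  fingers=0,
)

```text
invalid input at $.deltas[0]: expected keys dx, dy, dz, rx, ry, rz
```

Call:
jog_arm(
  deltas=[
    {"dx": -2.5,"dy": 2.6},
    {"dx": -2.5,"dy": 2.6},
    {"dx": -2.5,"dy": 2.6},
    {"dx": -2.5,"dy": 2.6},
    {"dx": -2.5,"dy": 2.6},
  ],
)

```text
invalid input at $.deltas[0]: expected keys dx, dy, dz, rx, ry, rz
```

Call:
jog_arm(
  deltas=[
    {"dx": -2.5,"dy": 2.6},
    {"dx": -2.5,"dy": 2.6},
    {"dx": -2.5,"dy": 2.6},
    {"dx": -2.5,"dy": 2.6},
    {"dx": -2.5,"dy": 2.6},
  ],
)

```text
invalid input at $.deltas[0]: expected keys dx, dy, dz, rx, ry, rz
```

Call:
jog_arm(
  deltas=[
    {"dx": -2.5,"dy": 2.6,"dz": 1.5},
    {"dx": -2.5,"dy": 2.6,"dz": 1.5},
    {"dz": 0.6},
    {},
    {},
  ],
)

```text
invalid input at $.deltas[0]: expected keys dx, dy, dz, rx, ry, rz
```

Run:
```python
from h import *
tgt(.573,-.118,.22,-172.4)
c=cams.calibration("wrist");b=snap("wrist","w1.png");print(c["xyz"],att(c)[:,2])
np.save('w1c.npy',c,allow_pickle=True)
cv2.imwrite('pics/w1b.png',cv2.resize(b,(800,600),interpolation=cv2.INTER_CUBIC)[:,:,::-1])
O=np.array([.5605,-.0235]);a=np.radians(7.6);ex=np.array([np.cos(a),np.sin(a)]);ey=np.array([-np.sin(a),np.cos(a)])
f=lambda x,y,z:(w2px(c,[*(O+ex*x/1e3+ey*y/1e3),z/1e3])*800/512).round()
for n,p in dict(fence_end=(21,-55,30),cleatm=(0,-106,42),cleat_a=(60,-97.6,42),cleat_b=(-60,-114.4,42),stop=(0,150,50)).items(): print(n,f(*p))
```

```text
yaw -158.01 pos [ 0.234  -0.5795  0.2563] rz 0.251 d cm [-39.7   41.26   3.63] F [0.13 0.03 0.98] tilt [0. 0.]
[ 0.1721723  -0.60340495  0.3739437 ] [-0.24652776 -0.10033782  0.96392758]
fence_end [761. 822.]
cleatm [727. 813.]
cleat_a [708. 858.]
cleat_b [747. 763.]
stop [985. 863.]
```

View pics/w1b.png

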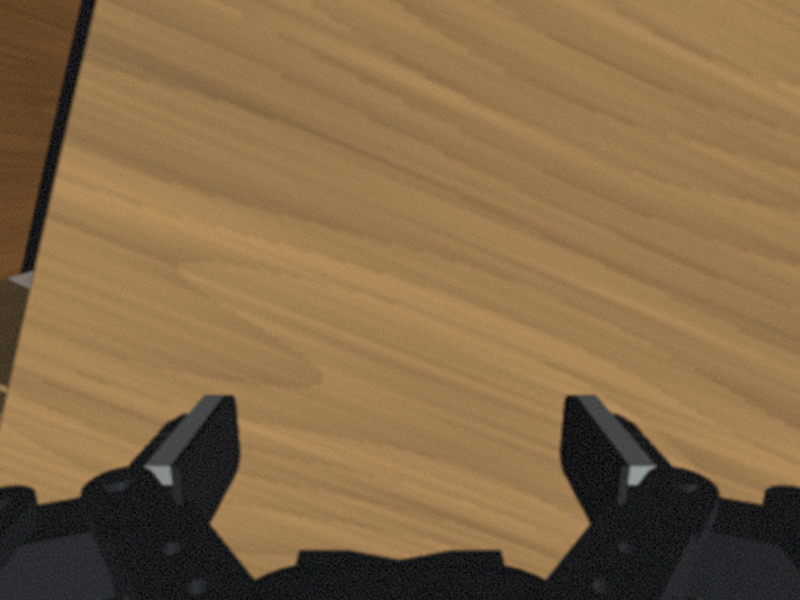

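Run:
```python
from h import *
tgt(.5955,-.059,.28,-172.4)
```

```text
yaw -158.01 pos [ 0.2341 -0.5795  0.2563] rz 0.251 d cm [-42.71  46.81  -2.37] F [-0.17 -0.1   0.74] tilt [-0.  0.]
```

Call:
jog_arm(
  deltas=[
    {"dx": 0,"dy": 0,"dz": 0,"rx": 0,"ry": 0,"rz": 0.084},
    {"dx": 0,"dy": 0,"dz": 0,"rx": 0,"ry": 0,"rz": 0.084},
    {"dx": 0,"dy": 0,"dz": 0,"rx": 0,"ry": 0,"rz": 0.083},
    {"dx": -2.5,"dy": 2.6,"dz": 0,"rx": 0,"ry": 0,"rz": 0},
    {"dx": -2.5,"dy": 2.6,"dz": 0,"rx": 0,"ry": 0,"rz": 0},
  ],
  fingers=0,
)

```text
clock: 1.37
position: [0.2762, -0.5215, 0.2557]
ee_rot: [0.202, -3.135, -0.001]
wrist_force: [0.1, 0.2, 0.3]
width: 0.0258
grasp_force: 0.0
```

Call:
jog_arm(
  deltas=[
    {"dx": -2.5,"dy": 2.6,"dz": 0,"rx": 0,"ry": 0,"rz": 0},
    {"dx": -2.5,"dy": 2.6,"dz": 0,"rx": 0,"ry": 0,"rz": 0},
    {"dx": -2.5,"dy": 2.6,"dz": 0,"rx": 0,"ry": 0,"rz": 0},
    {"dx": -2.5,"dy": 2.6,"dz": 0,"rx": 0,"ry": 0,"rz": 0},
    {"dx": -2.5,"dy": 2.6,"dz": 0,"rx": 0,"ry": 0,"rz": 0},
  ],
)

```text
clock: 1.78
position: [0.3842, -0.3744, 0.2566]
ee_rot: [-0.208, 3.134, -0.001]
wrist_force: [1.2, -0.3, 0.5]
width: 0.0001
grasp_force: 0.0
```

Call:
jog_arm(
  deltas=[
    {"dx": -2.5,"dy": 2.6,"dz": 0,"rx": 0,"ry": 0,"rz": 0},
    {"dx": -2.5,"dy": 2.6,"dz": 0,"rx": 0,"ry": 0,"rz": 0},
    {"dx": -2.5,"dy": 2.6,"dz": 0,"rx": 0,"ry": 0,"rz": 0},
    {"dx": -2.5,"dy": 2.6,"dz": 0,"rx": 0,"ry": 0,"rz": 0},
    {"dx": -2.5,"dy": 2.6,"dz": 0,"rx": 0,"ry": 0,"rz": 0},
  ],
)

```text
clock: 2.2
position: [0.4909, -0.2289, 0.2567]
ee_rot: [-0.209, 3.134, -0.0]
wrist_force: [1.0, -0.5, -0.2]
width: -0.0001
grasp_force: 0.0
```

Run:
```python
from h import *
tgt(.5955,-.059,.28,-172.4)
```

```text
yaw -172.37 pos [ 0.4909 -0.2289  0.2567] rz 0.0 d cm [-12.62  15.46  -2.33] F [ 0.98 -0.47 -0.24] tilt [ 0.001 -0.   ]
```

Call:
jog_arm(
  deltas=[
    {"dx": -2.5,"dy": 3.1,"dz": -0.5,"rx": 0,"ry": 0,"rz": 0},
    {"dx": -2.5,"dy": 3.1,"dz": -0.5,"rx": 0,"ry": 0,"rz": 0},
    {"dx": -2.5,"dy": 3.1,"dz": -0.5,"rx": 0,"ry": 0,"rz": 0},
    {"dx": -2.5,"dy": 3.1,"dz": -0.5,"rx": 0,"ry": 0,"rz": 0},
    {"dx": -2.5,"dy": 3.1,"dz": -0.4,"rx": 0,"ry": 0,"rz": 0},
  ],
)

```text
clock: 2.62
position: [0.5943, -0.0585, 0.2811]
ee_rot: [-0.209, 3.134, -0.0]
wrist_force: [0.4, -1.5, -0.6]
width: 0.0
grasp_force: 0.0
```

Call:
jog_arm(
  deltas=[
    {"dx": 0,"dy": 0,"dz": 0,"rx": 0,"ry": 0,"rz": 0},
    {"dx": 0,"dy": 0,"dz": 0,"rx": 0,"ry": 0,"rz": 0},
  ],
)

```text
clock: 2.78
position: [0.5944, -0.0583, 0.2801]
ee_rot: [0.214, -3.134, -0.0]
wrist_force: [-0.5, -0.0, -0.2]
width: -0.0
grasp_force: 0.0
```

Run:
```python
from h import *
import pickle
tgt(.5955,-.059,.28,-172.4)
c=cams.calibration("wrist");b=snap("wrist","w2.png");pickle.dump(c,open('w2.pkl','wb'))
cv2.imwrite('pics/w2b.png',cv2.resize(b,(800,600),interpolation=cv2.INTER_CUBIC)[:,:,::-1])
O=np.array([.5605,-.0235]);a=np.radians(7.6);ex=np.array([np.cos(a),np.sin(a)]);ey=np.array([-np.sin(a),np.cos(a)])
f=lambda x,y,z:(w2px(c,[*(O+ex*x/1e3+ey*y/1e3),z/1e3])*800/512).round()
for n,p in dict(fence_end=(21,-55,30),fence_end2=(21,150,30),cleat_a=(60,-97.6,42),cleat_b=(-60,-114.4,42),stopc=(-55,150,50)).items(): print(n,f(*p))
```

```text
yaw -172.20 pos [ 0.5944 -0.0583  0.2801] rz 0.003 d cm [-0.1  -0.08  0.01] F [-0.53 -0.   -0.19] tilt [-0.  0.]
fence_end [374. 251.]
fence_end2 [672. 252.]
cleat_a [311. 310.]
cleat_b [277. 125.]
stopc [704. 135.]
```

View pics/w2b.png

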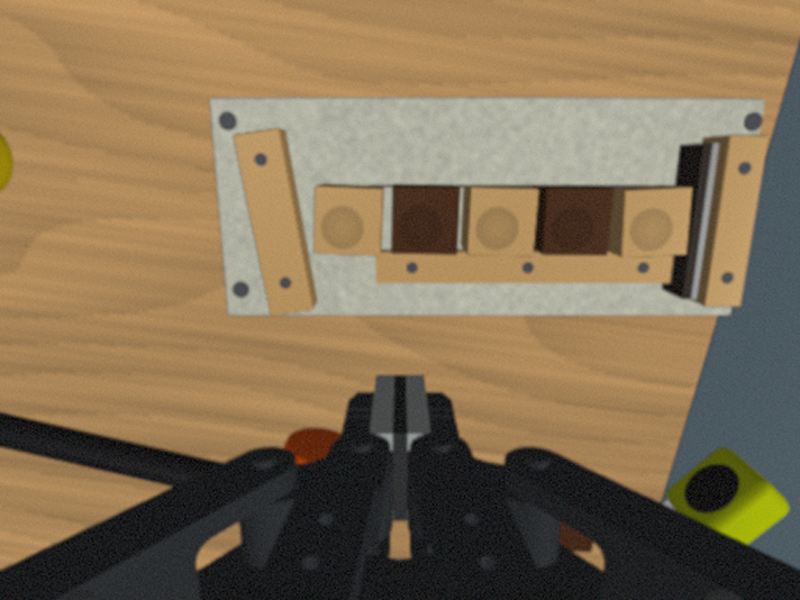

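The close view shows the row against the fence (block 5 top at (347,220), block 1 at (655,222)), the fence end at (377,253), the cleat face from (283,130) to (315,303), and the rubber shoe at (690,220). This agrees with my board pose to about 2 mm in y, so I'll correct for that.

```bash
cat >> h.py <<'E'
O=np.array([.5602,-.021]);a_=np.radians(7.7);ex=np.array([np.cos(a_),np.sin(a_)]);ey=np.array([-np.sin(a_),np.cos(a_)])
def b2w(x,y): return O+ex*x/1e3+ey*y/1e3
def w2b(p): d=(np.array(p)[:2]-O)*1e3; return np.array([d@ex,d@ey]).round(1)
def where():
    print("board mm",w2b(readout.sense()["position"]))
E
python3 - <<'E'
from h import *
import pickle
c=pickle.load(open('w2.pkl','rb'));s=512/800
for n,(u,v,z) in dict(b5nl=(315,187,.058),b5fl=(314,253,.058),b5r=(382,220,.058),b1l=(620,220,.058),b1r=(690,220,.058),fence=(377,253,.03),cla=(315,303,.042),clb=(283,130,.042),bdNL=(210,98,.018),bdNR=(764,99,.018),shoe=(690,170,.048)).items(): print(n,w2b(px2w(c,u*s,v*s,z)))
x,y=b2w(0,-112); tgt(x,y,.074,-172.3)
E
```

```text
b5nl [-23.  -91.9]
b5fl [ 17.8 -94.1]
b5r [ -3.  -50.9]
b1l [-3.5 97.8]
b1r [ -3.7 142. ]
fence [ 22.3 -55.3]
cla [ 54.7 -97.3]
clb [ -57.2 -113.1]
bdNL [ -78.7 -165.1]
bdNR [-79.6 201.9]
shoe [-33.9 142.9]
yaw -172.31 pos [ 0.5936 -0.0595  0.28  ] rz -0.0 d cm [ 2.78 -6.94 20.6 ] F [ 0.06  0.01 -0.81] tilt [-0.001 -0.   ]
```

Call:
jog_arm(
  deltas=[
    {"dx": 1.4,"dy": -3.4,"dz": 0,"rx": 0,"ry": 0,"rz": 0},
    {"dx": 1.4,"dy": -3.6,"dz": 0,"rx": 0,"ry": 0,"rz": 0},
    {"dx": 0,"dy": 0,"dz": 4,"rx": 0,"ry": 0,"rz": 0},
    {"dx": 0,"dy": 0,"dz": 4,"rx": 0,"ry": 0,"rz": 0},
    {"dx": 0,"dy": 0,"dz": 4,"rx": 0,"ry": 0,"rz": 0},
  ],
)

```text
clock: 3.25
position: [0.574, -0.1356, 0.1601]
ee_rot: [-0.202, 3.132, 0.0]
wrist_force: [1.1, -0.1, -1.1]
width: 0.0001
grasp_force: 0.0
```

Call:
jog_arm(
  deltas=[
    {"dx": 0,"dy": 0,"dz": 4,"rx": 0,"ry": 0,"rz": 0},
    {"dx": 0,"dy": 0,"dz": 2,"rx": 0,"ry": 0,"rz": 0},
    {"dx": 0,"dy": 0,"dz": 1.6,"rx": 0,"ry": 0,"rz": 0},
    {"dx": 0,"dy": 0,"dz": 1,"rx": 0,"ry": 0,"rz": 0},
    {"dx": 0,"dy": 0,"dz": 0,"rx": 0,"ry": 0,"rz": 0},
  ],
)

```text
clock: 3.67
position: [0.573, -0.1345, 0.0722]
ee_rot: [0.205, -3.13, -0.001]
wrist_force: [-0.7, 0.2, 0.7]
width: -0.0003
grasp_force: 0.0
```

Call:
jog_arm(
  deltas=[
    {"dx": 0,"dy": 0.4,"dz": 0,"rx": 0,"ry": 0,"rz": 0},
    {"dx": 0,"dy": 0.4,"dz": 0,"rx": 0,"ry": 0,"rz": 0},
    {"dx": 0,"dy": 0.4,"dz": 0,"rx": 0,"ry": 0,"rz": 0},
    {"dx": 0,"dy": 0.4,"dz": 0,"rx": 0,"ry": 0,"rz": 0},
    {"dx": 0,"dy": 0,"dz": 0,"rx": 0,"ry": 0,"rz": 0},
  ],
)

```text
clock: 4.08
position: [0.5735, -0.1168, 0.0756]
ee_rot: [-0.21, 3.132, -0.0]
wrist_force: [0.7, -1.0, -0.1]
width: 0.0001
grasp_force: 0.2
```

Run:
```python
from h import *
where();b=snap("wrist","w3.png")
cv2.imwrite('pics/w3b.png',cv2.resize(b,(800,600),interpolation=cv2.INTER_CUBIC)[:,:,::-1])
```

```text
board mm [  0.4 -96.7]
```

View pics/w3b.png

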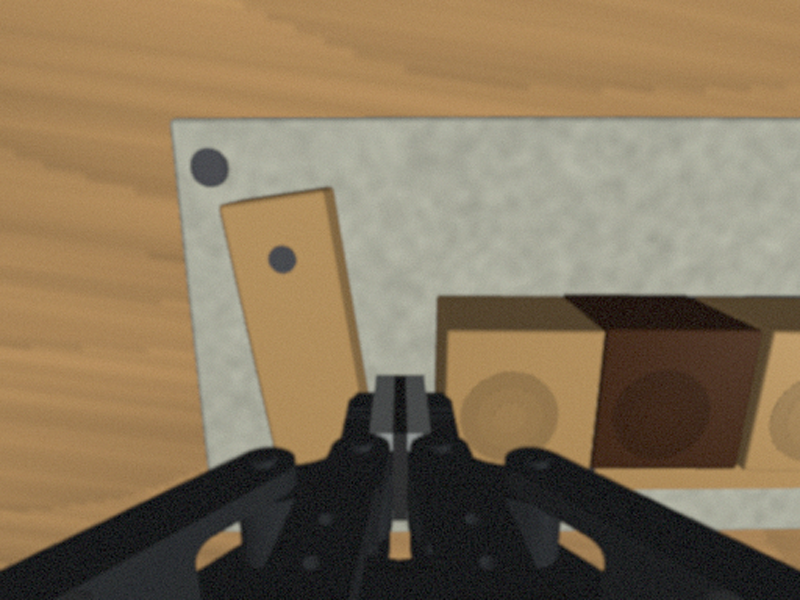

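Block 5 is closed on block 4 and still square (joint at (600,400)). I'll push on a little at this height, then go lower for the real press.

Call:
jog_arm(
  deltas=[
    {"dx": 0,"dy": 0.3,"dz": 0,"rx": 0,"ry": 0,"rz": 0},
    {"dx": 0,"dy": 0.3,"dz": 0,"rx": 0,"ry": 0,"rz": 0},
    {"dx": 0,"dy": 0.3,"dz": 0,"rx": 0,"ry": 0,"rz": 0},
    {"dx": 0,"dy": 0.3,"dz": 0,"rx": 0,"ry": 0,"rz": 0},
    {"dx": 0,"dy": 0,"dz": 0,"rx": 0,"ry": 0,"rz": 0},
  ],
)

```text
clock: 4.55
position: [0.5718, -0.1055, 0.075]
ee_rot: [-0.209, 3.133, -0.001]
wrist_force: [1.2, -2.8, 3.4]
width: 0.0002
grasp_force: 2.1
```

Call:
jog_arm(
  deltas=[
    {"dx": 0,"dy": -0.3,"dz": 0,"rx": 0,"ry": 0,"rz": 0},
    {"dx": 0,"dy": 0,"dz": 1.0,"rx": 0,"ry": 0,"rz": 0},
    {"dx": 0,"dy": 0,"dz": 1.2,"rx": 0,"ry": 0,"rz": 0},
    {"dx": 0,"dy": 0,"dz": 0,"rx": 0,"ry": 0,"rz": 0},
    {"dx": 0,"dy": 0,"dz": 0,"rx": 0,"ry": 0,"rz": 0},
  ],
)

```text
clock: 4.97
position: [0.5703, -0.1086, 0.0505]
ee_rot: [0.207, -3.131, -0.001]
wrist_force: [-0.0, -0.9, -0.1]
width: -0.0001
grasp_force: 0.0
```

Run:
```python
from h import *
where();print(readout.sense()["position"],readout.sense()["wrist_force"])
im=cams.camera("wrist");c=cams.calibration("wrist");cv2.imwrite('pics/w4.png',im[:,:,::-1])
for d in cams.cut_out("wrist","block5"): print(d["box"],round(d["p"],2))
```

```text
board mm [ -1.7 -88.1]
[ 0.57031347 -0.10856935  0.0504949 ] [-0.00323249 -0.86576638 -0.08878435]
[287.2, 207.6, 131.8, 134.9] 0.8
[382.3, 205.0, 125.9, 135.1] 0.79
[477.6, 205.0, 32.0, 17.6] 0.62
```

Call:
jog_arm(
  deltas=[
    {"dx": -0.1,"dy": 0.2,"dz": 0,"rx": 0,"ry": 0,"rz": 0},
    {"dx": 0,"dy": 0.2,"dz": 0,"rx": 0,"ry": 0,"rz": 0},
    {"dx": 0,"dy": 0.2,"dz": 0,"rx": 0,"ry": 0,"rz": 0},
    {"dx": 0,"dy": 0.2,"dz": 0,"rx": 0,"ry": 0,"rz": 0},
    {"dx": 0,"dy": 0,"dz": 0,"rx": 0,"ry": 0,"rz": 0},
  ],
)

```text
clock: 5.48
position: [0.5716, -0.1002, 0.0525]
ee_rot: [-0.209, 3.134, 0.0]
wrist_force: [0.1, 0.1, -0.8]
width: 0.0
grasp_force: 0.1
```

Call:
jog_arm(
  deltas=[
    {"dx": 0,"dy": 0.1,"dz": 0,"rx": 0,"ry": 0,"rz": 0},
    {"dx": 0,"dy": 0.1,"dz": 0,"rx": 0,"ry": 0,"rz": 0},
    {"dx": 0,"dy": 0,"dz": 0,"rx": 0,"ry": 0,"rz": 0},
  ],
)

```text
clock: 5.73
position: [0.5714, -0.0985, 0.0524]
ee_rot: [-0.209, 3.135, 0.0]
wrist_force: [1.1, -1.3, 0.5]
width: 0.0002
grasp_force: 0.4
```

Run:
```python
from h import *
where();print(readout.sense()["wrist_force"])
snap("wrist","w5.png");b=snap("scene","s5.png")
cv2.imwrite('pics/s5b.png',cv2.resize(b[180:300,180:340],(800,600),interpolation=cv2.INTER_CUBIC)[:,:,::-1])
```

```text
board mm [  0.7 -78.3]
[ 1.06388214 -1.31414856  0.46362037]
```

Call:
jog_arm(
  deltas=[
    {"dx": 0,"dy": 0.1,"dz": 0,"rx": 0,"ry": 0,"rz": 0},
    {"dx": 0,"dy": 0.1,"dz": 0,"rx": 0,"ry": 0,"rz": 0},
    {"dx": 0,"dy": 0,"dz": 0,"rx": 0,"ry": 0,"rz": 0},
  ],
)

```text
clock: 6.08
position: [0.571, -0.0968, 0.0523]
ee_rot: [0.209, -3.135, 0.001]
wrist_force: [-0.2, -2.9, 0.2]
width: 0.0001
grasp_force: 1.3
```

Run:
```python
from h import *
where()
b=snap("wrist","w6.png")
cv2.imwrite('pics/w6b.png',cv2.resize(b[140:384,200:512],(780,600),interpolation=cv2.INTER_CUBIC)[:,:,::-1])
```

```text
board mm [  0.6 -76.6]
```

View pics/w6b.png

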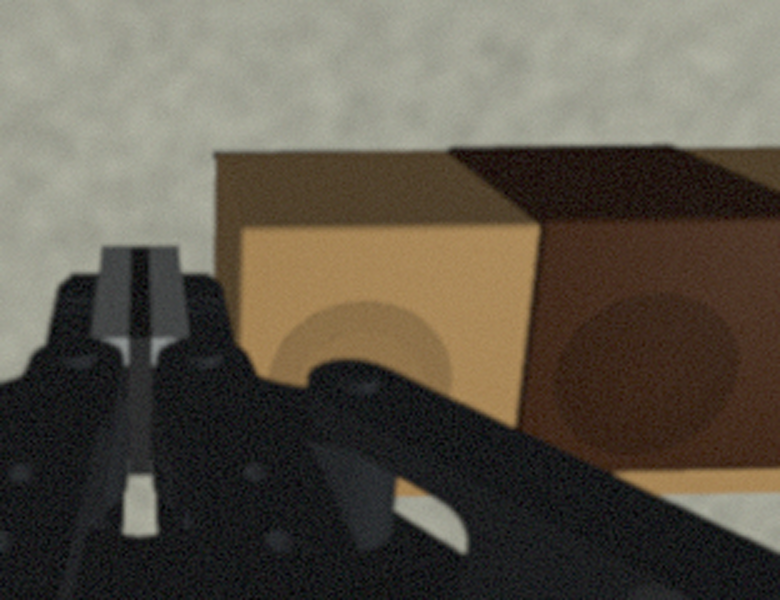

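Block 5 (corner at (240,228)) and block 4 are tight and square, with the finger on the block. The row is nearly closed, so from here I press in small steps by feel.

Call:
jog_arm(
  deltas=[
    {"dx": 0,"dy": 0.05,"dz": 0,"rx": 0,"ry": 0,"rz": 0},
    {"dx": 0,"dy": 0,"dz": 0,"rx": 0,"ry": 0,"rz": 0},
    {"dx": 0,"dy": 0,"dz": 0,"rx": 0,"ry": 0,"rz": 0},
  ],
)

```text
clock: 6.38
position: [0.5709, -0.0966, 0.0523]
ee_rot: [0.208, -3.134, 0.001]
wrist_force: [0.7, -5.0, 0.1]
width: 0.0002
grasp_force: 2.6
```

Call:
jog_arm(
  deltas=[
    {"dx": 0,"dy": 0.05,"dz": 0,"rx": 0,"ry": 0,"rz": 0},
    {"dx": 0,"dy": 0,"dz": 0,"rx": 0,"ry": 0,"rz": 0},
    {"dx": 0,"dy": 0,"dz": 0,"rx": 0,"ry": 0,"rz": 0},
  ],
)

```text
clock: 6.63
position: [0.5708, -0.0964, 0.0524]
ee_rot: [0.208, -3.134, 0.001]
wrist_force: [0.9, -6.6, -0.5]
width: 0.0003
grasp_force: 3.3
```

Call:
jog_arm(
  deltas=[
    {"dx": 0,"dy": 0.07,"dz": 0,"rx": 0,"ry": 0,"rz": 0},
    {"dx": 0,"dy": 0,"dz": 0,"rx": 0,"ry": 0,"rz": 0},
    {"dx": 0,"dy": 0,"dz": 0,"rx": 0,"ry": 0,"rz": 0},
  ],
)

```text
clock: 6.88
position: [0.5707, -0.0962, 0.0524]
ee_rot: [0.208, -3.134, 0.002]
wrist_force: [0.7, -9.5, 0.6]
width: 0.0003
grasp_force: 4.3
```

Call:
jog_arm(
  deltas=[
    {"dx": 0,"dy": 0.05,"dz": 0,"rx": 0,"ry": 0,"rz": 0},
    {"dx": 0,"dy": 0,"dz": 0,"rx": 0,"ry": 0,"rz": 0},
    {"dx": 0,"dy": 0,"dz": 0,"rx": 0,"ry": 0,"rz": 0},
  ],
)

```text
clock: 7.13
position: [0.5706, -0.0961, 0.0525]
ee_rot: [0.208, -3.134, 0.003]
wrist_force: [1.0, -10.5, 1.0]
width: 0.0002
grasp_force: 5.1
```

Run:
```python
from h import *
where();b=cams.camera("top");c=cams.calibration("top")
cv2.imwrite('pics/t7.png',b[:,:,::-1])
for d in cams.cut_out("top","block5"):
    v,u=np.nonzero(d["region"]); P=np.array([px2w(c,i,j,.058)[:2] for i,j in zip(u,v)]);print(w2b(P.mean(0)),d["box"],round(d["p"],2),cv2.minAreaRect((P*1e3).astype(np.float32))[1:])
b=cams.camera("scene");c=cams.calibration("scene");cv2.imwrite('pics/s7.png',b[:,:,::-1])
for d in cams.cut_out("scene","block5"):
    print(d["box"],round(d["p"],2))
```

```text
board mm [  0.3 -75.8]
[-6.1  2.3] [248.6, 162.6, 18.1, 14.3] 0.81 ((49.86514663696289, 42.42634201049805), 8.647454261779785)
[-14.4 -38.9] [265.0, 167.0, 10.5, 8.7] 0.48 ((27.12329864501953, 41.164306640625), 0.3417053818702698)
[261.7, 206.5, 18.4, 22.6] 0.52
[271.8, 199.7, 18.8, 20.1] 0.46
```

The row closes at TCP y of about -76 mm with 10 N on the stop. Next I'll retreat and press the blocks lightly against the fence: two finger tips on joints 1|2 and 3|4, then block 5.

Call:
jog_arm(
  deltas=[
    {"dx": 0,"dy": -0.6,"dz": 0,"rx": 0,"ry": 0,"rz": 0},
    {"dx": 0,"dy": -0.1,"dz": -2.5,"rx": 0,"ry": 0,"rz": 0},
    {"dx": 0,"dy": 0,"dz": -2.5,"rx": 0,"ry": 0,"rz": 0},
    {"dx": 3,"dy": 0,"dz": 0,"rx": 0,"ry": 0,"rz": 0},
    {"dx": 3,"dy": 0,"dz": 0,"rx": 0,"ry": 0,"rz": 0},
  ],
)

```text
clock: 7.75
position: [0.5138, -0.1086, 0.1037]
ee_rot: [-0.209, 3.13, 0.001]
wrist_force: [-1.1, 0.7, -0.3]
width: -0.0002
grasp_force: 0.0
```

Call:
jog_arm(
  deltas=[
    {"dx": 0,"dy": 3,"dz": 0,"rx": 0,"ry": 0,"rz": 0},
    {"dx": 0,"dy": 3,"dz": 0,"rx": 0,"ry": 0,"rz": 0},
    {"dx": 0,"dy": 3,"dz": 0,"rx": 0,"ry": 0,"rz": 0},
    {"dx": 0,"dy": 3,"dz": 0,"rx": 0,"ry": 0,"rz": 0},
    {"dx": 0,"dy": 2.9,"dz": 0,"rx": 0,"ry": 0,"rz": 0},
  ],
  fingers=0.82,
)

```text
clock: 8.17
position: [0.4921, 0.0402, 0.1025]
ee_rot: [-0.208, 3.134, 0.002]
wrist_force: [0.4, 0.2, 0.2]
width: 0.0602
grasp_force: 0.0
```

Call:
jog_arm(
  deltas=[
    {"dx": 0,"dy": 0,"dz": 2.5,"rx": 0,"ry": 0,"rz": 0},
    {"dx": 0,"dy": 0,"dz": 2.5,"rx": 0,"ry": 0,"rz": 0},
    {"dx": -0.8,"dy": 0,"dz": 0,"rx": 0,"ry": 0,"rz": 0},
    {"dx": -0.6,"dy": 0,"dz": 0,"rx": 0,"ry": 0,"rz": 0},
    {"dx": 0,"dy": 0,"dz": 0,"rx": 0,"ry": 0,"rz": 0},
  ],
)

```text
clock: 8.58
position: [0.5091, 0.0409, 0.0534]
ee_rot: [-0.209, 3.131, 0.001]
wrist_force: [1.1, -0.2, -0.2]
width: 0.0699
grasp_force: 0.0
```

Run:
```python
from h import *
x,y=b2w(-35,66);tgt(x,y,.05,-172.3);where()
c=cams.calibration("wrist");b=snap("wrist","w8.png");import pickle;pickle.dump(c,open('w8.pkl','wb'))
cv2.imwrite('pics/w8b.png',cv2.resize(b,(800,600),interpolation=cv2.INTER_CUBIC)[:,:,::-1])
```

```text
yaw -172.36 pos [0.5091 0.0409 0.0534] rz -0.001 d cm [-0.73 -0.22  0.34] F [ 1.06 -0.16 -0.23] tilt [0.003 0.001]
board mm [-42.3  68.2]
```

Call:
jog_arm(
  deltas=[
    {"dx": 0,"dy": -0.2,"dz": 0,"rx": 0,"ry": 0,"rz": 0},
    {"dx": -0.3,"dy": 0,"dz": 0,"rx": 0,"ry": 0,"rz": 0},
    {"dx": -0.3,"dy": 0,"dz": 0,"rx": 0,"ry": 0,"rz": 0},
    {"dx": 0,"dy": 0,"dz": 0,"rx": 0,"ry": 0,"rz": 0},
    {"dx": 0,"dy": 0,"dz": 0,"rx": 0,"ry": 0,"rz": 0},
  ],
)

```text
clock: 9.05
position: [0.5129, 0.039, 0.0526]
ee_rot: [-0.208, 3.134, 0.0]
wrist_force: [0.7, 0.5, -0.9]
width: 0.0698
grasp_force: 0.0
```

Call:
jog_arm(
  deltas=[
    {"dx": -0.1,"dy": 0,"dz": 0,"rx": 0,"ry": 0,"rz": 0},
    {"dx": -0.1,"dy": 0,"dz": 0,"rx": 0,"ry": 0,"rz": 0},
    {"dx": 0,"dy": 0,"dz": 0,"rx": 0,"ry": 0,"rz": 0},
  ],
)

```text
clock: 9.3
position: [0.5147, 0.0393, 0.0523]
ee_rot: [-0.209, 3.134, 0.0]
wrist_force: [-0.3, -0.0, -0.2]
width: 0.0701
grasp_force: 0.0
```

Call:
jog_arm(
  deltas=[
    {"dx": -0.1,"dy": 0,"dz": 0,"rx": 0,"ry": 0,"rz": 0},
    {"dx": 0,"dy": 0,"dz": 0,"rx": 0,"ry": 0,"rz": 0},
    {"dx": 0,"dy": 0,"dz": 0,"rx": 0,"ry": 0,"rz": 0},
  ],
)

```text
clock: 9.55
position: [0.5156, 0.0395, 0.0523]
ee_rot: [0.209, -3.135, 0.0]
wrist_force: [0.2, -0.2, 0.0]
width: 0.0698
grasp_force: 0.0
```

Call:
jog_arm(
  deltas=[
    {"dx": -0.1,"dy": 0,"dz": 0,"rx": 0,"ry": 0,"rz": 0},
    {"dx": -0.1,"dy": 0,"dz": 0,"rx": 0,"ry": 0,"rz": 0},
    {"dx": 0,"dy": 0,"dz": 0,"rx": 0,"ry": 0,"rz": 0},
  ],
)

```text
clock: 9.8
position: [0.5175, 0.0396, 0.0522]
ee_rot: [0.208, -3.134, 0.0]
wrist_force: [0.6, 0.1, -0.3]
width: 0.0702
grasp_force: 0.3
```

Call:
jog_arm(
  deltas=[
    {"dx": -0.1,"dy": 0,"dz": 0,"rx": 0,"ry": 0,"rz": 0},
    {"dx": 0,"dy": 0,"dz": 0,"rx": 0,"ry": 0,"rz": 0},
    {"dx": 0,"dy": 0,"dz": 0,"rx": 0,"ry": 0,"rz": 0},
  ],
)

```text
clock: 10.05
position: [0.518, 0.0396, 0.0522]
ee_rot: [0.208, -3.133, 0.001]
wrist_force: [-2.8, -0.4, 1.0]
width: 0.07
grasp_force: 1.3
```

Call:
jog_arm(
  deltas=[
    {"dx": -0.1,"dy": 0,"dz": 0,"rx": 0,"ry": 0,"rz": 0},
    {"dx": 0,"dy": 0,"dz": 0,"rx": 0,"ry": 0,"rz": 0},
    {"dx": 0,"dy": 0,"dz": 0,"rx": 0,"ry": 0,"rz": 0},
  ],
)

```text
clock: 10.3
position: [0.5187, 0.0395, 0.0522]
ee_rot: [0.208, -3.133, 0.001]
wrist_force: [-4.0, -1.4, 3.4]
width: 0.0698
grasp_force: 2.3
```

Call:
jog_arm(
  deltas=[
    {"dx": -0.1,"dy": 0,"dz": 0,"rx": 0,"ry": 0,"rz": 0},
    {"dx": 0,"dy": 0,"dz": 0,"rx": 0,"ry": 0,"rz": 0},
    {"dx": 0,"dy": 0,"dz": 0,"rx": 0,"ry": 0,"rz": 0},
  ],
)

```text
clock: 10.55
position: [0.5187, 0.0395, 0.0521]
ee_rot: [0.208, -3.131, 0.001]
wrist_force: [-6.8, -1.1, 4.5]
width: 0.0698
grasp_force: 3.5
```

Call:
jog_arm(
  deltas=[
    {"dx": -0.05,"dy": 0,"dz": 0,"rx": 0,"ry": 0,"rz": 0},
    {"dx": 0,"dy": 0,"dz": 0,"rx": 0,"ry": 0,"rz": 0},
    {"dx": 0,"dy": 0,"dz": 0,"rx": 0,"ry": 0,"rz": 0},
  ],
)

```text
clock: 10.8
position: [0.5187, 0.0396, 0.0521]
ee_rot: [0.208, -3.13, 0.002]
wrist_force: [-8.1, -0.8, 6.1]
width: 0.0698
grasp_force: 4.1
```

Run:
```python
from h import *
where();print(readout.sense()["wrist_force"])
```

```text
board mm [-33.   65.6]
[-8.11627332 -0.81245396  6.11356833]
```

Blocks 1–4 now sit on the fence; they moved less than 1.5 mm. I'll go back to the throat and press the row once more.

Call:
jog_arm(
  deltas=[
    {"dx": 1.2,"dy": 0,"dz": 0,"rx": 0,"ry": 0,"rz": 0},
    {"dx": 0,"dy": 0,"dz": -2.5,"rx": 0,"ry": 0,"rz": 0},
    {"dx": 0,"dy": -3,"dz": -2.5,"rx": 0,"ry": 0,"rz": 0},
    {"dx": 0,"dy": -3,"dz": 0,"rx": 0,"ry": 0,"rz": 0},
    {"dx": 0,"dy": -3,"dz": 0,"rx": 0,"ry": 0,"rz": 0},
  ],
  fingers=0,
)

```text
clock: 11.22
position: [0.5242, -0.0506, 0.1047]
ee_rot: [-0.212, 3.126, 0.001]
wrist_force: [0.3, 1.3, -0.7]
width: 0.0093
grasp_force: 0.0
```

Call:
jog_arm(
  deltas=[
    {"dx": 0,"dy": -3,"dz": 0,"rx": 0,"ry": 0,"rz": 0},
    {"dx": 0,"dy": -3,"dz": 0,"rx": 0,"ry": 0,"rz": 0},
    {"dx": -2.2,"dy": -0.2,"dz": 0,"rx": 0,"ry": 0,"rz": 0},
    {"dx": -2.2,"dy": 0,"dz": 0,"rx": 0,"ry": 0,"rz": 0},
    {"dx": 0,"dy": 0,"dz": 0,"rx": 0,"ry": 0,"rz": 0},
  ],
)

```text
clock: 11.63
position: [0.5785, -0.1068, 0.103]
ee_rot: [-0.208, 3.126, -0.002]
wrist_force: [1.1, 0.3, 1.5]
width: -0.0002
grasp_force: 0.0
```

Run:
```python
from h import *
x,y=b2w(0,-86);tgt(x,y,.052,-172.3)
```

```text
yaw -172.39 pos [ 0.5785 -0.1068  0.103 ] rz -0.002 d cm [0.71 0.16 5.09] F [1.1  0.35 1.46] tilt [ 0.008 -0.001]
```

Call:
jog_arm(
  deltas=[
    {"dx": 0.7,"dy": 0.1,"dz": 0,"rx": 0,"ry": 0,"rz": 0},
    {"dx": 0,"dy": 0,"dz": 2.5,"rx": 0,"ry": 0,"rz": 0},
    {"dx": 0,"dy": 0,"dz": 2.6,"rx": 0,"ry": 0,"rz": 0},
    {"dx": 0,"dy": 0.4,"dz": 0,"rx": 0,"ry": 0,"rz": 0},
    {"dx": 0,"dy": 0.4,"dz": 0,"rx": 0,"ry": 0,"rz": 0},
  ],
)

```text
clock: 12.05
position: [0.5634, -0.0981, 0.0506]
ee_rot: [0.208, -3.132, 0.0]
wrist_force: [0.4, -3.0, 0.6]
width: 0.0001
grasp_force: 0.7
```

Call:
jog_arm(
  deltas=[
    {"dx": 0,"dy": 0.1,"dz": 0,"rx": 0,"ry": 0,"rz": 0},
    {"dx": 0,"dy": 0.1,"dz": 0,"rx": 0,"ry": 0,"rz": 0},
    {"dx": 0,"dy": 0,"dz": 0,"rx": 0,"ry": 0,"rz": 0},
  ],
)

```text
clock: 12.3
position: [0.5643, -0.0972, 0.053]
ee_rot: [-0.21, 3.134, -0.003]
wrist_force: [-0.1, -7.2, -1.0]
width: -0.0002
grasp_force: 3.4
```

Call:
jog_arm(
  deltas=[
    {"dx": 0,"dy": 0.1,"dz": 0,"rx": 0,"ry": 0,"rz": 0},
    {"dx": 0,"dy": 0,"dz": 0,"rx": 0,"ry": 0,"rz": 0},
    {"dx": 0,"dy": 0,"dz": 0,"rx": 0,"ry": 0,"rz": 0},
  ],
)

```text
clock: 12.55
position: [0.5641, -0.0969, 0.0532]
ee_rot: [-0.209, 3.134, -0.003]
wrist_force: [-1.2, -9.3, -1.4]
width: -0.0002
grasp_force: 4.6
```

Call:
jog_arm(
  deltas=[
    {"dx": 0,"dy": -0.7,"dz": 0,"rx": 0,"ry": 0,"rz": 0},
    {"dx": 0,"dy": 0,"dz": -3,"rx": 0,"ry": 0,"rz": 0},
    {"dx": 0,"dy": 0,"dz": -4,"rx": 0,"ry": 0,"rz": 0},
    {"dx": 0,"dy": 0,"dz": -4,"rx": 0,"ry": 0,"rz": 0},
    {"dx": 0,"dy": 0,"dz": -4,"rx": 0,"ry": 0,"rz": 0},
  ],
)

```text
clock: 12.97
position: [0.5655, -0.102, 0.2049]
ee_rot: [-0.209, 3.131, 0.0]
wrist_force: [2.3, -0.3, -0.1]
width: 0.0
grasp_force: 0.0
```

```bash
cat >> h.py <<'E'
T=8*np.pi/180
WB=np.array([[55,23],[-55,23],[-55,-23-55*np.tan(T)],[55,-23+55*np.tan(T)]])
WT=np.array([[-55,15],[-105,15],[-105,-15],[-55,-15]])
def wmask(c,x,y,yaw,z0=0.,S=4):
    m=np.zeros((384*S,512*S),np.uint8);R2=np.array([[np.cos(yaw),-np.sin(yaw)],[np.sin(yaw),np.cos(yaw)]])
    for poly in(WB,WT):
        q=poly/1e3@R2.T+[x,y]
        pts=np.array([w2px(c,[*p,z]) for p in q for z in(z0,z0+.032)],np.float32)*S
        cv2.fillConvexPoly(m,cv2.convexHull(pts).astype(np.int32),255)
    return cv2.resize(m,(512,384),interpolation=cv2.INTER_AREA)/255.
def fitw(c,reg,x0,z0=0.):
    reg=reg.astype(float)
    f=lambda p:np.abs(wmask(c,p[0],p[1],p[2],z0)-reg).sum()
    best=min((minimize(f,[x0[0],x0[1],x0[2]+d],method="Nelder-Mead",options=dict(initial_simplex=np.array([[x0[0],x0[1],x0[2]+d],[x0[0]+.01,x0[1],x0[2]+d],[x0[0],x0[1]+.01,x0[2]+d],[x0[0],x0[1],x0[2]+d+.1]]),xatol=1e-4,fatol=.1)) for d in(-.15,0,.15)),key=lambda r:r.fun)
    print("wedge fit",best.x.round(4),"cost",round(best.fun,1),"of",reg.sum());return best.x
E
python3 - <<'E'
from h import *
cams.camera("top");c=cams.calibration("top")
for d in cams.cut_out("top","wedge"):
    if abs(d["box"][0]-117)<8:
        x=fitw(c,d["region"],[.56,.35,-.1]); print(d["box"])
        p=x[:2]-.1*np.array([np.cos(x[2]),np.sin(x[2])])*.7
        tgt(p[0],p[1],.22,np.degrees(x[2])+180)
E
python3 - <<'E'
from h import *
c=cams.calibration("top");im=cv2.imread('pics/t7.png')[:,:,::-1].astype(int)
r=(im[:,:,0]>1.35*im[:,:,2])&(im[:,:,0]>60)
m=np.zeros_like(r);m[146:208,112:152]=r[146:208,112:152]
m=cv2.morphologyEx(m.astype(np.uint8),cv2.MORPH_OPEN,np.ones((2,2)))
print(m.sum());x=fitw(c,m,[.56,.35,-.1])
p=x[:2]-.07*np.array([np.cos(x[2]),np.sin(x[2])])
tgt(p[0],p[1],.2,np.degrees(x[2])+180)
E
```

```text
874
wedge fit [ 0.5555  0.3532 -0.1872] cost 47.6 of 874.0
yaw -172.27 pos [ 0.57   -0.1021  0.2114] rz 0.322 d cm [16.92 44.46  0.96] F [ 0.44 -0.27  0.99] tilt [ 0.02 -0.  ]
```

Call:
jog_arm(
  deltas=[
    {"dx": 0,"dy": 0,"dz": 0,"rx": 0,"ry": 0,"rz": 0.107},
    {"dx": 0,"dy": 0,"dz": 0,"rx": 0,"ry": 0,"rz": 0.107},
    {"dx": 0,"dy": 0,"dz": 0,"rx": 0,"ry": 0,"rz": 0.108},
    {"dx": 1.1,"dy": 3,"dz": 0,"rx": 0,"ry": 0,"rz": 0},
    {"dx": 1.1,"dy": 3,"dz": 0,"rx": 0,"ry": 0,"rz": 0},
  ],
  fingers=0.75,
)

```text
clock: 13.48
position: [0.5554, -0.0391, 0.2027]
ee_rot: [0.301, 3.124, 0.002]
wrist_force: [0.7, 0.8, 0.3]
width: 0.0604
grasp_force: 0.0
```

Call:
jog_arm(
  deltas=[
    {"dx": 1.1,"dy": 3,"dz": 0,"rx": 0,"ry": 0,"rz": 0},
    {"dx": 1.1,"dy": 3,"dz": 0,"rx": 0,"ry": 0,"rz": 0},
    {"dx": 1.1,"dy": 3,"dz": 0,"rx": 0,"ry": 0,"rz": 0},
    {"dx": 1.1,"dy": 3,"dz": 0,"rx": 0,"ry": 0,"rz": 0},
    {"dx": 1.1,"dy": 3,"dz": 0,"rx": 0,"ry": 0,"rz": 0},
  ],
)

```text
clock: 13.9
position: [0.529, 0.1205, 0.203]
ee_rot: [0.295, 3.124, 0.004]
wrist_force: [0.5, -0.0, -0.1]
width: 0.0638
grasp_force: 0.0
```

Call:
jog_arm(
  deltas=[
    {"dx": 1.1,"dy": 3,"dz": 0,"rx": 0,"ry": 0,"rz": 0},
    {"dx": 1.1,"dy": 3,"dz": 0,"rx": 0,"ry": 0,"rz": 0},
    {"dx": 1.1,"dy": 3,"dz": 0,"rx": 0,"ry": 0,"rz": 0},
    {"dx": 1.1,"dy": 3,"dz": 0,"rx": 0,"ry": 0,"rz": 0},
    {"dx": 0,"dy": 0,"dz": 0,"rx": 0,"ry": 0,"rz": 0},
  ],
)

```text
clock: 14.32
position: [0.5084, 0.2499, 0.203]
ee_rot: [0.288, 3.125, 0.007]
wrist_force: [0.4, 0.0, 0.5]
width: 0.0644
grasp_force: 0.0
```

```bash
cat > wl.py <<'E'
from h import *
c=cams.calibration("wrist");b=snap("wrist","w10.png");im=b.astype(int)
r=((im[:,:,0]>1.35*im[:,:,2])&(im[:,:,0]>50)).astype(np.uint8)
n,l,st,ce=cv2.connectedComponentsWithStats(cv2.morphologyEx(r,cv2.MORPH_OPEN,np.ones((3,3))))
p0=w2px(c,[.5555,.3532,.02]);print("expected px",p0.round(),[(s.tolist()) for s in st[1:] if s[4]>300])
k=l[int(np.clip(p0[1],0,383)),int(np.clip(p0[0],0,511))]
if k:
    x=fitw(c,l==k,[.5555,.3532,-.187])
    p=x[:2]-.07*np.array([np.cos(x[2]),np.sin(x[2])])
    tgt(p[0],p[1],.03,np.degrees(x[2])+180)
E
python3 wl.py
```

```text
expected px [373. 211.] [[0, 0, 213, 273, 28260], [345, 91, 72, 182, 9934], [476, 138, 36, 71, 1487], [106, 171, 70, 92, 3358], [0, 223, 131, 103, 7718], [165, 262, 67, 102, 3856], [80, 366, 34, 18, 478]]
wedge fit [ 0.5583  0.3585 -0.1787] cost 421.0 of 9934.0
yaw 169.42 pos [0.5083 0.2478 0.2027] rz -0.006 d cm [ 4.08 11.73 17.3 ] F [-0.27  0.24  0.  ] tilt [0.003 0.003]
```

Call:
jog_arm(
  deltas=[
    {"dx": 1,"dy": 2.9,"dz": 0,"rx": 0,"ry": 0,"rz": 0},
    {"dx": 1,"dy": 2.9,"dz": 1,"rx": 0,"ry": 0,"rz": 0},
    {"dx": 1,"dy": 2.9,"dz": 2,"rx": 0,"ry": 0,"rz": 0},
    {"dx": 1.1,"dy": 3,"dz": 2,"rx": 0,"ry": 0,"rz": 0},
    {"dx": 0,"dy": 0,"dz": 2,"rx": 0,"ry": 0,"rz": -0.006},
  ],
)

```text
clock: 14.78
position: [0.4905, 0.3721, 0.1321]
ee_rot: [0.281, 3.125, 0.008]
wrist_force: [-0.2, -0.5, -0.6]
width: 0.064
grasp_force: 0.0
```

Call:
jog_arm(
  deltas=[
    {"dx": 0,"dy": 0,"dz": 0,"rx": 0,"ry": 0,"rz": 0},
    {"dx": 0,"dy": 0,"dz": 0,"rx": 0,"ry": 0,"rz": 0},
  ],
)

```text
clock: 14.95
position: [0.49, 0.3665, 0.1312]
ee_rot: [-0.287, -3.128, 0.002]
wrist_force: [0.9, -0.2, 0.3]
width: 0.0644
grasp_force: 0.0
```

```bash
sed -i 's/w10/w11/;s/print("expected px".*$//' wl.py; python3 wl.py
python3 - <<'E'
import cv2;b=cv2.imread('pics/w11.png');cv2.imwrite('pics/w11b.png',cv2.resize(b,(800,600)))
E
```

```text
wedge fit [ 0.5594  0.3577 -0.1823] cost 786.8 of 12624.0
yaw 169.47 pos [0.4908 0.3667 0.1325] rz -0.001 d cm [ 0.11  0.34 10.25] F [-1.25  1.11 -0.06] tilt [0.001 0.001]
```

View pics/w11b.png

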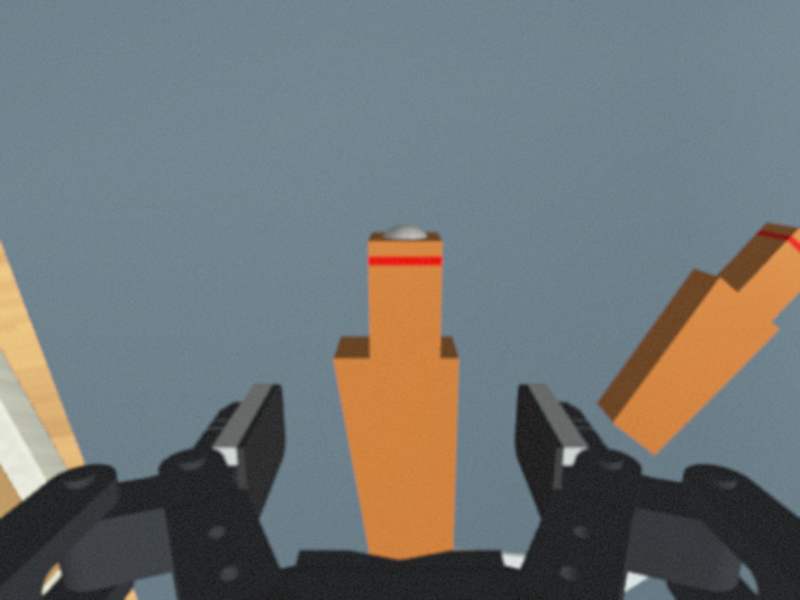

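The fingers straddle the tail (tail axis at column 405, red band and button at (405,235)). The small look-alike at (680,350) is clear of the finger path. Now I descend and grip.

Call:
jog_arm(
  deltas=[
    {"dx": 0.1,"dy": 0.2,"dz": 3,"rx": 0,"ry": 0,"rz": 0},
    {"dx": 0,"dy": 0,"dz": 3,"rx": 0,"ry": 0,"rz": 0},
    {"dx": 0,"dy": 0,"dz": 2.4,"rx": 0,"ry": 0,"rz": 0},
    {"dx": 0,"dy": 0,"dz": 1.4,"rx": 0,"ry": 0,"rz": 0},
    {"dx": 0,"dy": 0,"dz": 0,"rx": 0,"ry": 0,"rz": 0},
  ],
)

```text
clock: 15.42
position: [0.4894, 0.3674, 0.0321]
ee_rot: [-0.291, -3.126, 0.004]
wrist_force: [-0.2, -0.2, 0.1]
width: 0.0645
grasp_force: 0.0
```

Call:
jog_arm(
  deltas=[
    {"dx": 0,"dy": 0,"dz": 0,"rx": 0,"ry": 0,"rz": 0},
    {"dx": 0,"dy": 0,"dz": 0,"rx": 0,"ry": 0,"rz": 0},
    {"dx": 0,"dy": 0,"dz": 0,"rx": 0,"ry": 0,"rz": 0},
    {"dx": 0,"dy": 0,"dz": 0,"rx": 0,"ry": 0,"rz": 0},
    {"dx": 0,"dy": 0,"dz": 0,"rx": 0,"ry": 0,"rz": 0},
  ],
  fingers=0.1,
)

```text
clock: 15.83
position: [0.4909, 0.3705, 0.0361]
ee_rot: [0.286, 3.125, 0.005]
wrist_force: [0.2, -1.3, 6.0]
width: 0.0287
grasp_force: 61.3
```

Run:
```python
from h import *
tgt(.5,.36,.12,None)
```

```text
yaw 169.54 pos [0.4909 0.3705 0.0361] rz 0 d cm [-1.11 -0.83 -8.39] F [ 0.18 -1.34  5.96] tilt [0.004 0.003]
```

Call:
jog_arm(
  deltas=[
    {"dx": 0,"dy": 0,"dz": -1,"rx": 0,"ry": 0,"rz": 0},
    {"dx": 0,"dy": 0,"dz": -2.5,"rx": 0,"ry": 0,"rz": 0},
    {"dx": 0,"dy": 0,"dz": -3,"rx": 0,"ry": 0,"rz": 0},
    {"dx": 0,"dy": 0,"dz": -3,"rx": 0,"ry": 0,"rz": 0},
    {"dx": 0,"dy": 0,"dz": -3,"rx": 0,"ry": 0,"rz": 0},
  ],
)

```text
clock: 16.25
position: [0.4891, 0.369, 0.1601]
ee_rot: [-0.288, -3.128, 0.0]
wrist_force: [0.6, 0.3, -0.4]
width: 0.0287
grasp_force: 60.2
```

Call:
jog_arm(
  deltas=[
    {"dx": 0,"dy": 0,"dz": 0,"rx": 0,"ry": 0,"rz": -0.08},
    {"dx": 0,"dy": 0,"dz": 0,"rx": 0,"ry": 0,"rz": -0.08},
    {"dx": 0,"dy": 0,"dz": 0,"rx": 0,"ry": 0,"rz": -0.08},
    {"dx": 0,"dy": 0,"dz": 0,"rx": 0,"ry": 0,"rz": -0.077},
    {"dx": 0,"dy": 0,"dz": 0,"rx": 0,"ry": 0,"rz": 0},
  ],
)

```text
clock: 16.67
position: [0.4892, 0.3692, 0.1589]
ee_rot: [0.212, -3.134, -0.001]
wrist_force: [-0.2, 0.2, -1.1]
width: 0.0285
grasp_force: 60.4
```

Run:
```python
from h import *
x,y=b2w(-148,-88);tgt(x,y,.16,-172.3);print(readout.sense()["grasp_force"],readout.sense()["moment"])
```

```text
yaw -172.27 pos [0.4892 0.3692 0.1589] rz 0.001 d cm [ 12.99 -48.42  -0.12] F [-0.17  0.16 -1.13] tilt [-0.  0.]
60.35789966583252 [-0.02922248  0.11321916 -0.02159103]
```

Call:
jog_arm(
  deltas=[
    {"dx": 0.8,"dy": -2.4,"dz": 0,"rx": 0,"ry": 0,"rz": 0},
    {"dx": 0.8,"dy": -3,"dz": 0,"rx": 0,"ry": 0,"rz": 0},
    {"dx": 0.8,"dy": -3,"dz": 0,"rx": 0,"ry": 0,"rz": 0},
    {"dx": 0.8,"dy": -3,"dz": 0,"rx": 0,"ry": 0,"rz": 0},
    {"dx": 0.8,"dy": -3,"dz": 0,"rx": 0,"ry": 0,"rz": 0},
  ],
)

```text
clock: 17.08
position: [0.4685, 0.2199, 0.1586]
ee_rot: [0.207, -3.135, -0.0]
wrist_force: [0.7, -0.4, -0.6]
width: 0.0288
grasp_force: 60.3
```

Call:
jog_arm(
  deltas=[
    {"dx": 0.8,"dy": -3,"dz": 0,"rx": 0,"ry": 0,"rz": 0},
    {"dx": 0.8,"dy": -3,"dz": 0,"rx": 0,"ry": 0,"rz": 0},
    {"dx": 0.8,"dy": -3,"dz": 0,"rx": 0,"ry": 0,"rz": 0},
    {"dx": 0.8,"dy": -3,"dz": 0,"rx": 0,"ry": 0,"rz": 0},
    {"dx": 0.8,"dy": -3,"dz": 0,"rx": 0,"ry": 0,"rz": 0},
  ],
)

```text
clock: 17.5
position: [0.4488, 0.0659, 0.1588]
ee_rot: [-0.207, 3.134, 0.001]
wrist_force: [0.6, -0.1, -1.6]
width: 0.029
grasp_force: 60.3
```

Call:
jog_arm(
  deltas=[
    {"dx": 0.8,"dy": -3,"dz": 0,"rx": 0,"ry": 0,"rz": 0},
    {"dx": 0.8,"dy": -3,"dz": 0,"rx": 0,"ry": 0,"rz": 0},
    {"dx": 0.8,"dy": -3,"dz": 0,"rx": 0,"ry": 0,"rz": 0},
    {"dx": 0.8,"dy": -3,"dz": 0,"rx": 0,"ry": 0,"rz": 0},
    {"dx": 0.8,"dy": -2.5,"dz": 0,"rx": 0,"ry": 0,"rz": 0},
  ],
)

```text
clock: 17.92
position: [0.4285, -0.0833, 0.1589]
ee_rot: [-0.206, 3.134, 0.0]
wrist_force: [-0.3, 0.4, -2.0]
width: 0.0286
grasp_force: 60.3
```

Run:
```python
from h import *
x,y=b2w(-148,-88);tgt(x,y,.06,-172.3);where()
c=cams.calibration("scene");im=cams.camera("scene");cv2.imwrite('pics/s12.png',im[:,:,::-1]);
cams.camera("top")
for n in("scene","top"):
    for d in cams.cut_out(n,"wedge")[:4]: print(n,d["box"],round(d["p"],2))
```

```text
yaw -172.49 pos [ 0.4285 -0.0833  0.1589] rz -0.003 d cm [ 0.92 -4.39  9.89] F [-0.29  0.4  -2.04] tilt [0. 0.]
board mm [-138.8  -44.1]
scene [208.1, 173.9, 41.8, 38.6] 0.73
scene [270.5, 114.1, 54.5, 35.8] 0.6
scene [369.1, 146.6, 14.6, 29.8] 0.56
top [78.0, 258.6, 81.9, 27.4] 0.96
top [65.3, 166.0, 38.2, 29.0] 0.94
top [188.2, 142.1, 123.7, 41.2] 0.75
top [266.1, 163.1, 26.8, 58.8] 0.71
```

Call:
jog_arm(
  deltas=[
    {"dx": 0.5,"dy": -2.2,"dz": 0,"rx": 0,"ry": 0,"rz": 0},
    {"dx": 0.4,"dy": -2.2,"dz": 0,"rx": 0,"ry": 0,"rz": 0},
    {"dx": 0,"dy": 0,"dz": 3,"rx": 0,"ry": 0,"rz": 0},
    {"dx": 0,"dy": 0,"dz": 3,"rx": 0,"ry": 0,"rz": 0},
    {"dx": 0,"dy": 0,"dz": 3,"rx": 0,"ry": 0,"rz": 0},
  ],
)

```text
clock: 18.53
position: [0.4276, -0.1259, 0.0686]
ee_rot: [-0.21, 3.13, -0.0]
wrist_force: [-1.2, 0.0, 3.9]
width: 0.029
grasp_force: 61.7
```

Call:
jog_arm(
  deltas=[
    {"dx": 0,"dy": 0,"dz": 0.9,"rx": 0,"ry": 0,"rz": 0},
    {"dx": 0,"dy": 0,"dz": 0,"rx": 0,"ry": 0,"rz": 0},
    {"dx": 0,"dy": 0,"dz": 0,"rx": 0,"ry": 0,"rz": 0},
  ],
)

```text
clock: 18.78
position: [0.4268, -0.1258, 0.0595]
ee_rot: [0.212, -3.134, 0.0]
wrist_force: [0.3, 0.2, -1.9]
width: 0.0285
grasp_force: 61.1
```

Run:
```python
from h import *
x,y=b2w(-148,-88);tgt(x,y,.06,-172.3);where()
z0=readout.sense()["position"][2]-.036
for n in("wrist","top"):
    c=cams.calibration(n);im=cams.camera(n);cv2.imwrite('pics/%s13.png'%n,im[:,:,::-1])
    for d in cams.cut_out(n,"wedge"):
        x,y,w,h=d["box"];print(n,d["box"],round(d["p"],2))
    if n=="wrist":
        d=cams.cut_out(n,"wedge")
        if d:
            v,u=np.nonzero(d[0]["region"])
            for r in (150,160,170,180,190,200,210,220,230): 
                q=u[v==r]; 
                if len(q): print(r,q.min(),q.max(),w2b(px2w(c,q.min(),r,z0+.032)),w2b(px2w(c,q.max(),r,z0+.032)))
b=cv2.imread('pics/wrist13.png');cv2.imwrite('pics/wrist13b.png',cv2.resize(b,(800,600),interpolation=cv2.INTER_CUBIC))
```

```text
yaw -172.27 pos [ 0.4268 -0.1258  0.0595] rz 0.001 d cm [ 0.18 -0.21 -0.05] F [ 0.31  0.25 -1.89] tilt [-0. -0.]
board mm [-146.2  -85.9]
wrist [203.9, 174.8, 98.8, 183.4] 0.78
180 248 266 [-186.4  -87.4] [-186.4  -80.9]
190 218 292 [-182.7  -98.3] [-182.8  -71.5]
200 218 292 [-179.   -98.4] [-179.   -71.4]
210 218 293 [-175.2  -98.5] [-175.2  -70.9]
220 218 292 [-171.3  -98.6] [-171.3  -71.1]
230 218 292 [-167.3  -98.7] [-167.3  -71. ]
top [77.0, 259.7, 79.8, 29.8] 0.83
top [63.9, 166.2, 34.6, 30.4] 0.6
top [279.4, 170.7, 21.1, 55.5] 0.52
```

View pics/wrist13b.png

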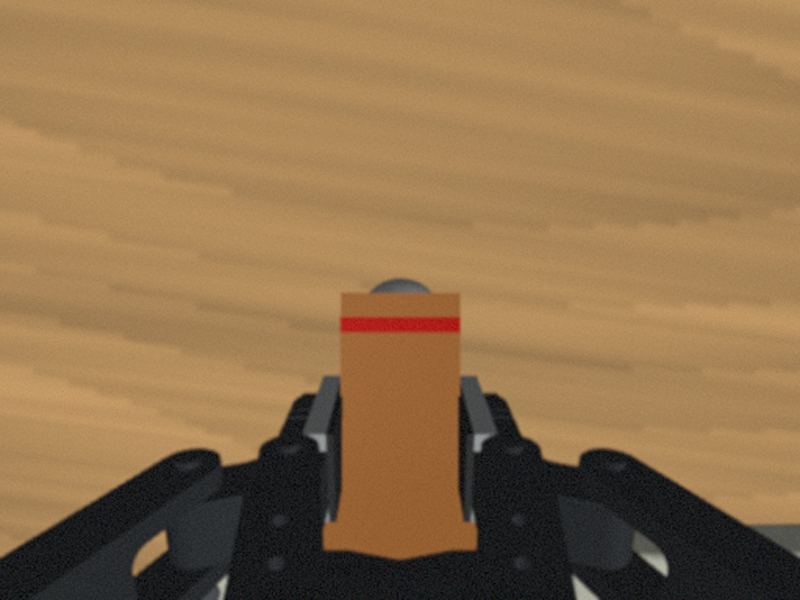

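The tail is held straight (centre column 400, button at (400,287)). The wedge origin is near board x = -79. I'll shift to y = -88, lower to the board by feel, then slide in.

Call:
jog_arm(
  deltas=[
    {"dx": 0,"dy": -0.2,"dz": 0.2,"rx": 0,"ry": 0,"rz": 0},
    {"dx": 0,"dy": 0,"dz": 0.1,"rx": 0,"ry": 0,"rz": 0},
    {"dx": 0,"dy": 0,"dz": 0,"rx": 0,"ry": 0,"rz": 0},
  ],
)

```text
clock: 19.28
position: [0.4263, -0.1286, 0.0563]
ee_rot: [0.209, -3.134, -0.0]
wrist_force: [0.6, -0.6, -2.7]
width: 0.0293
grasp_force: 61.1
```

Call:
jog_arm(
  deltas=[
    {"dx": 0,"dy": 0,"dz": 0.1,"rx": 0,"ry": 0,"rz": 0},
    {"dx": 0,"dy": 0,"dz": 0.1,"rx": 0,"ry": 0,"rz": 0},
    {"dx": 0,"dy": 0,"dz": 0,"rx": 0,"ry": 0,"rz": 0},
  ],
)

```text
clock: 19.53
position: [0.4263, -0.1285, 0.0541]
ee_rot: [0.21, -3.134, -0.0]
wrist_force: [-1.0, -0.2, -1.0]
width: 0.0287
grasp_force: 61.2
```

Call:
jog_arm(
  deltas=[
    {"dx": 0,"dy": 0,"dz": 0.05,"rx": 0,"ry": 0,"rz": 0},
    {"dx": -0.3,"dy": 0,"dz": 0,"rx": 0,"ry": 0,"rz": 0},
    {"dx": -0.3,"dy": 0,"dz": 0,"rx": 0,"ry": 0,"rz": 0},
    {"dx": -0.3,"dy": 0,"dz": 0,"rx": 0,"ry": 0,"rz": 0},
    {"dx": 0,"dy": 0,"dz": 0,"rx": 0,"ry": 0,"rz": 0},
  ],
)

```text
clock: 19.95
position: [0.4365, -0.1272, 0.0539]
ee_rot: [-0.211, 3.133, -0.0]
wrist_force: [0.6, -0.1, -1.1]
width: 0.0288
grasp_force: 61.1
```

Call:
jog_arm(
  deltas=[
    {"dx": -0.3,"dy": 0,"dz": 0,"rx": 0,"ry": 0,"rz": 0},
    {"dx": -0.3,"dy": 0,"dz": 0,"rx": 0,"ry": 0,"rz": 0},
    {"dx": -0.3,"dy": 0,"dz": 0,"rx": 0,"ry": 0,"rz": 0},
    {"dx": 0,"dy": 0,"dz": 0,"rx": 0,"ry": 0,"rz": 0},
    {"dx": 0,"dy": 0,"dz": 0,"rx": 0,"ry": 0,"rz": 0},
  ],
)

```text
clock: 20.37
position: [0.4445, -0.126, 0.0538]
ee_rot: [-0.21, 3.134, 0.0]
wrist_force: [0.3, -0.6, -1.6]
width: 0.029
grasp_force: 61.1
```

Run:
```python
from h import *
where();s=readout.sense();print(s["wrist_force"],s["moment"],s["position"])
```

```text
board mm [-128.7  -88.6]
[ 0.29602624 -0.57041948 -1.61579082] [-0.05385541  0.09380321  0.03066713] [ 0.44454965 -0.12602838  0.05381558]
```

Call:
jog_arm(
  deltas=[
    {"dx": -0.3,"dy": 0.05,"dz": 0.05,"rx": 0,"ry": 0,"rz": 0},
    {"dx": -0.3,"dy": 0.05,"dz": 0.05,"rx": 0,"ry": 0,"rz": 0},
    {"dx": -0.2,"dy": 0.05,"dz": 0,"rx": 0,"ry": 0,"rz": 0},
    {"dx": 0,"dy": 0,"dz": 0,"rx": 0,"ry": 0,"rz": 0},
  ],
)

```text
clock: 20.7
position: [0.4527, -0.1234, 0.0528]
ee_rot: [-0.21, 3.134, -0.0]
wrist_force: [-0.1, -0.2, -1.4]
width: 0.0287
grasp_force: 61.1
```

Call:
jog_arm(
  deltas=[
    {"dx": -0.3,"dy": 0.03,"dz": 0.05,"rx": 0,"ry": 0,"rz": 0},
    {"dx": -0.3,"dy": 0.02,"dz": 0.05,"rx": 0,"ry": 0,"rz": 0},
    {"dx": -0.2,"dy": 0,"dz": 0,"rx": 0,"ry": 0,"rz": 0},
    {"dx": 0,"dy": 0,"dz": 0,"rx": 0,"ry": 0,"rz": 0},
  ],
)

```text
clock: 21.03
position: [0.4606, -0.1219, 0.0518]
ee_rot: [-0.21, 3.134, -0.0]
wrist_force: [0.1, -0.3, -1.7]
width: 0.0287
grasp_force: 61.1
```

Run:
```python
from h import *
where();s=readout.sense();print(s["wrist_force"],s["moment"],s["position"])
```

```text
board mm [-112.2  -86.6]
[ 0.07235121 -0.33660178 -1.74899416] [-0.08287708  0.04909212 -0.02323867] [ 0.46058517 -0.12187485  0.05180519]
```

Call:
jog_arm(
  deltas=[
    {"dx": 0,"dy": 0,"dz": 0.1,"rx": 0,"ry": 0,"rz": 0},
    {"dx": 0,"dy": 0,"dz": 0,"rx": 0,"ry": 0,"rz": 0},
    {"dx": 0,"dy": 0,"dz": 0,"rx": 0,"ry": 0,"rz": 0},
  ],
)

```text
clock: 21.28
position: [0.4598, -0.1219, 0.0507]
ee_rot: [0.21, -3.134, -0.0]
wrist_force: [0.7, -0.0, -2.2]
width: 0.0289
grasp_force: 61.1
```

Call:
jog_arm(
  deltas=[
    {"dx": 0,"dy": 0,"dz": 0.1,"rx": 0,"ry": 0,"rz": 0},
    {"dx": 0,"dy": 0,"dz": 0,"rx": 0,"ry": 0,"rz": 0},
    {"dx": 0,"dy": 0,"dz": 0,"rx": 0,"ry": 0,"rz": 0},
  ],
)

```text
clock: 21.53
position: [0.4598, -0.122, 0.0498]
ee_rot: [0.21, -3.134, -0.0]
wrist_force: [-0.8, -1.3, -1.7]
width: 0.0288
grasp_force: 61.1
```

Call:
jog_arm(
  deltas=[
    {"dx": 0,"dy": 0,"dz": 0.1,"rx": 0,"ry": 0,"rz": 0},
    {"dx": 0,"dy": 0,"dz": 0,"rx": 0,"ry": 0,"rz": 0},
    {"dx": 0,"dy": 0,"dz": 0,"rx": 0,"ry": 0,"rz": 0},
  ],
)

```text
clock: 21.78
position: [0.4598, -0.122, 0.0487]
ee_rot: [0.21, -3.134, 0.0]
wrist_force: [0.4, 0.0, -1.8]
width: 0.0289
grasp_force: 61.1
```

Call:
jog_arm(
  deltas=[
    {"dx": 0,"dy": 0,"dz": 0.1,"rx": 0,"ry": 0,"rz": 0},
    {"dx": 0,"dy": 0,"dz": 0,"rx": 0,"ry": 0,"rz": 0},
    {"dx": 0,"dy": 0,"dz": 0,"rx": 0,"ry": 0,"rz": 0},
  ],
)

```text
clock: 22.03
position: [0.4598, -0.122, 0.0477]
ee_rot: [0.21, -3.134, -0.0]
wrist_force: [-1.3, -1.2, -1.2]
width: 0.0284
grasp_force: 61.1
```

Call:
jog_arm(
  deltas=[
    {"dx": 0,"dy": 0,"dz": 0.1,"rx": 0,"ry": 0,"rz": 0},
    {"dx": 0,"dy": 0,"dz": 0,"rx": 0,"ry": 0,"rz": 0},
    {"dx": 0,"dy": 0,"dz": 0,"rx": 0,"ry": 0,"rz": 0},
  ],
)

```text
clock: 22.28
position: [0.4598, -0.122, 0.0467]
ee_rot: [0.21, -3.134, -0.0]
wrist_force: [-0.7, 0.8, -1.6]
width: 0.029
grasp_force: 61.1
```

Run:
```python
from h import *
im=cams.camera("scene");c=cams.calibration("scene");cv2.imwrite('pics/s14.png',im[:,:,::-1])
p=w2px(c,[*b2w(-20,-83),.03]);print(p)
u,v=p.astype(int);cv2.imwrite('pics/s14b.png',cv2.resize(im[v-50:v+40,u-60:u+60],(800,600),interpolation=cv2.INTER_CUBIC)[:,:,::-1])
```

```text
[233.59804851 238.58812364]
```

No contact yet at TCP z = 0.047, so the wedge may be pitched in the grip. I'll check its height and pitch numerically from the scene and top cameras.

```bash
cat > pf.py <<'E'
from h import *
def mask3(c,p,S=3):
    m=np.zeros((384*S,512*S),np.uint8);Rm=R.from_euler('ZYX',[p[3],p[4],0]).as_matrix()
    for poly in(WB,WT):
        q=np.array([[*a,z] for a in poly for z in(0,32)])/1e3@Rm.T+p[:3]
        cv2.fillConvexPoly(m,cv2.convexHull(np.array([w2px(c,k) for k in q],np.float32)*S).astype(np.int32),255)
    return cv2.resize(m,(512,384),interpolation=cv2.INTER_AREA)/255.
def look():
    out={}
    for n in("scene","top"):
        c=cams.calibration(n);im=cams.camera(n);cv2.imwrite('pics/%s_pf.png'%n,im[:,:,::-1])
        p=w2px(c,[*b2w(-50,-86),.04]); ds=cams.cut_out(n,"wedge")
        for d in ds:
            x,y,w,h=d["box"]
            if abs(x+w/2-p[0])<25 and abs(y+h/2-p[1])<25: out[n]=(c,d["region"].astype(float));print(n,d["box"],round(d["p"],2),d["region"].sum());break
        else: print(n,"none near",p,[d["box"] for d in ds])
    return out
def model_bbox(c,p):
    v,u=np.nonzero(mask3(c,p)>.5);return u.min(),v.min(),u.max()-u.min(),v.max()-v.min()
E
python3 - <<'E'
from pf import *
o=look();s=readout.sense();x,y=b2w(-44,-86.5)
for n,(c,r) in o.items():
    for z in(.01,.018,.028):
        for pi in(-.2,0,.2): 
            m=mask3(c,[x,y,z,.134,pi]); # pi>0 -> thin end down
            print(n,z,pi,"extra(mask outside model)",round((r*(m<.5)).sum()),"box",model_bbox(c,[x,y,z,.134,pi]))
E
```

```text
scene [201.9, 216.3, 44.1, 27.6] 0.65 721
top [278.2, 158.0, 22.7, 56.2] 0.49 156
scene 0.01 -0.2 extra(mask outside model) 156 box (np.int64(199), np.int64(214), np.int64(46), np.int64(35))
scene 0.01 0 extra(mask outside model) 133 box (np.int64(199), np.int64(210), np.int64(46), np.int64(42))
scene 0.01 0.2 extra(mask outside model) 139 box (np.int64(200), np.int64(206), np.int64(47), np.int64(48))
scene 0.018 -0.2 extra(mask outside model) 86 box (np.int64(198), np.int64(212), np.int64(47), np.int64(35))
scene 0.018 0 extra(mask outside model) 91 box (np.int64(199), np.int64(208), np.int64(46), np.int64(42))
scene 0.018 0.2 extra(mask outside model) 101 box (np.int64(200), np.int64(204), np.int64(47), np.int64(48))
scene 0.028 -0.2 extra(mask outside model) 38 box (np.int64(198), np.int64(210), np.int64(47), np.int64(35))
scene 0.028 0 extra(mask outside model) 50 box (np.int64(199), np.int64(205), np.int64(46), np.int64(43))
scene 0.028 0.2 extra(mask outside model) 73 box (np.int64(199), np.int64(202), np.int64(47), np.int64(48))
top 0.01 -0.2 extra(mask outside model) 49 box (
[... 199 characters left out ...]
 24 box (np.int64(277), np.int64(160), np.int64(23), np.int64(54))
top 0.018 -0.2 extra(mask outside model) 40 box (np.int64(277), np.int64(161), np.int64(23), np.int64(55))
top 0.018 0 extra(mask outside model) 21 box (np.int64(277), np.int64(160), np.int64(23), np.int64(55))
top 0.018 0.2 extra(mask outside model) 18 box (np.int64(277), np.int64(159), np.int64(23), np.int64(54))
top 0.028 -0.2 extra(mask outside model) 30 box (np.int64(277), np.int64(161), np.int64(23), np.int64(55))
top 0.028 0 extra(mask outside model) 10 box (np.int64(277), np.int64(159), np.int64(24), np.int64(56))
top 0.028 0.2 extra(mask outside model) 16 box (np.int64(277), np.int64(158), np.int64(24), np.int64(55))
```

Run:
```python
from h import *
from scipy.optimize import least_squares
im=cams.camera("wrist");c=cams.calibration("wrist");cv2.imwrite('pics/w15.png',im[:,:,::-1]);s=readout.sense();print(s["position"],s["wrist_force"])
g=im.astype(int)
r=(g[:,:,0]>1.35*g[:,:,2])&(g[:,:,0]>60)
hsv=cv2.cvtColor(im,cv2.COLOR_RGB2HSV)
# profile down centre column and row widths
for v in range(170,384,6): print(v,im[v,256].tolist(),end=' ')
print()
d=cams.cut_out("wrist","wedge")
if d:
    vv,uu=np.nonzero(d[0]["region"])
    for v in range(180,360,8):
        q=uu[vv==v]
        if len(q):print(v,q.min(),q.max(),end=' | ')
Rm=R.from_rotvec(s["ee_rot"]).as_matrix()
def fit(ul,ur,ve,vs,c,pos):
    # tail in tool frame: end at tool x=a,z=b(top),pitch t ; width 30
    def pt(a,y,z): return w2px(c,pos+Rm@np.array([a,y,z]))
    def f(q):
        a,b,t=q;L=.05
        e1=pt(a,-.015,b);e2=pt(a,.015,b);m=pt(a-L*np.cos(t),0,b-L*np.sin(t))
        return [abs(e2[0]-e1[0])-(ur-ul),(e1[1]+e2[1])/2-ve,m[1]-vs]
    q=least_squares(f,[.037,.0,.0],x_scale=[.01,.01,.1]).x
    print("\nend tool x %.4f, top z rel TCP (up) %.4f, thin-end-up pitch %.3f"%(q[0],-q[1],q[2]))
s2=512/800
print("using w13 pixels shifted to this frame is valid (same grip):")
fit(341*s2,460*s2,293*s2,521*s2,c,s["position"])
```

```text
[ 0.45991056 -0.12196239  0.04684689] [-0.18222026 -0.3789766  -1.5272746 ]
170 [165, 130, 83] 176 [166, 128, 87] 182 [87, 90, 85] 188 [153, 102, 64] 194 [153, 99, 54] 200 [155, 102, 57] 206 [177, 38, 33] 212 [166, 64, 34] 218 [155, 101, 54] 224 [156, 99, 53] 230 [153, 100, 53] 236 [158, 103, 60] 242 [155, 103, 55] 248 [151, 100, 52] 254 [154, 100, 56] 260 [152, 101, 54] 266 [152, 99, 52] 272 [153, 96, 47] 278 [151, 100, 58] 284 [146, 97, 47] 290 [150, 95, 55] 296 [150, 100, 54] 302 [149, 96, 50] 308 [151, 99, 53] 314 [150, 99, 48] 320 [151, 96, 54] 326 [150, 96, 51] 332 [148, 92, 48] 338 [146, 93, 46] 344 [149, 93, 55] 350 [148, 96, 53] 356 [142, 89, 48] 362 [19, 21, 7] 368 [21, 24, 25] 374 [24, 24, 30] 380 [28, 25, 32] 
180 247 264 | 188 219 291 | 196 218 293 | 204 219 294 | 212 219 294 | 220 218 293 | 228 218 294 | 236 219 294 | 244 219 294 | 252 219 294 | 260 219 292 | 268 219 292 | 276 219 292 | 284 219 292 | 292 220 292 | 300 219 292 | 308 219 292 | 316 218 292 | 324 217 294 | 332 215 297 | 340 207 304 | 348 207 304 | using w13 pixels shifted to this frame is valid (same grip):

end tool x 0.0355, top z rel TCP (up) -0.0087, thin-end-up pitch 0.636
```

The tail widths show the wedge pitched thin-end-up in the grip. I'll estimate the pitch from the other two cameras, tying its height to the grip.

```bash
cat > grid.py <<'E'
from pf import *
o=look();tz=readout.sense()["position"][2];xb=w2b(readout.sense()["position"])
import itertools
res=[]
for off,th in itertools.product((.024,.030,.036),(-.1,0,.1,.2,.3,.4)):
    x,y=b2w(xb[0]+.068e3*np.cos(th),xb[1]); z=tz-off+.068*np.sin(th)
    e=[];
    for n,(c,r) in o.items():
        m=mask3(c,[x,y,z,.134,-th]); e+= [round((r*(1-m)).sum()),round((m*(1-r)).sum())]
    res.append((off,th,e))
for q in sorted(res,key=lambda q:sum(q[2][::2]))[:9]:print(q)
E
python3 grid.py
```

```text
scene [204.3, 216.1, 40.7, 27.8] 0.61 722
top [279.2, 160.1, 20.8, 54.2] 0.66 184
(0.024, 0.1, [38, 267, 33, 695])
(0.03, 0.1, [50, 276, 35, 704])
(0.03, 0.2, [43, 219, 44, 712])
(0.036, 0.2, [43, 229, 52, 712])
(0.024, 0, [67, 324, 29, 704])
(0.024, 0.2, [79, 264, 40, 708])
(0.03, 0, [87, 338, 34, 700])
(0.036, 0.1, [76, 295, 45, 695])
(0.036, 0.3, [74, 205, 55, 723])
```

Call:
jog_arm(
  deltas=[
    {"dx": 0,"dy": 0,"dz": -0.5,"rx": 0,"ry": 0,"rz": 0},
    {"dx": 0,"dy": 0,"dz": -0.6,"rx": 0,"ry": 0,"rz": 0},
    {"dx": 0,"dy": 0,"dz": 0,"rx": 0,"ry": 0.09,"rz": 0},
    {"dx": 0,"dy": 0,"dz": 0,"rx": 0,"ry": 0.09,"rz": 0},
    {"dx": 0,"dy": 0,"dz": 0,"rx": 0,"ry": 0,"rz": 0},
  ],
)

```text
clock: 23.25
position: [0.4634, -0.1218, 0.0585]
ee_rot: [0.2, -2.958, 0.019]
wrist_force: [0.9, -0.0, -2.1]
width: 0.0288
grasp_force: 61.1
```

```bash
python3 grid.py; python3 -c "
from h import *
where();tgt(.46,-.12,.05);print(readout.sense()['moment'])"
```

```text
scene [205.1, 215.5, 39.1, 32.9] 0.75 733
top none near [287.8998508  181.30544826] [[64.2, 162.4, 34.6, 34.1], [77.4, 262.8, 34.6, 24.9], [286.8, 200.5, 14.3, 14.7], [271.0, 78.1, 105.4, 36.5]]
(0.03, 0, [36, 296])
(0.024, -0.1, [37, 320])
(0.024, 0, [45, 308])
(0.036, 0.1, [50, 264])
(0.036, 0, [51, 296])
(0.03, -0.1, [55, 337])
(0.03, 0.1, [73, 298])
(0.036, -0.1, [87, 356])
(0.036, 0.2, [110, 290])
board mm [-113.7  -86.5]
yaw -172.36 pos [ 0.4591 -0.122   0.0579] rz 0 d cm [-0.26  0.18  0.76] F [-0.41 -0.25 -1.9 ] tilt [-0.177 -0.023]
[ 0.05503932 -0.33299821 -0.00066362]
```

Now it reads about level. I'll lower it by feel.

Call:
jog_arm(
  deltas=[
    {"dx": -0.05,"dy": 0,"dz": 0.3,"rx": 0,"ry": 0,"rz": 0},
    {"dx": 0,"dy": 0,"dz": 0,"rx": 0,"ry": 0,"rz": 0},
    {"dx": 0,"dy": 0,"dz": 0,"rx": 0,"ry": 0,"rz": 0},
  ],
)

```text
clock: 23.7
position: [0.4592, -0.122, 0.0547]
ee_rot: [0.198, -2.955, 0.018]
wrist_force: [-0.7, 0.2, -1.0]
width: 0.0288
grasp_force: 61.1
```

Call:
jog_arm(
  deltas=[
    {"dx": -0.02,"dy": 0,"dz": 0.15,"rx": 0,"ry": 0,"rz": 0},
    {"dx": 0,"dy": 0,"dz": 0,"rx": 0,"ry": 0,"rz": 0},
    {"dx": 0,"dy": 0,"dz": 0,"rx": 0,"ry": 0,"rz": 0},
  ],
)

```text
clock: 23.95
position: [0.4596, -0.122, 0.0532]
ee_rot: [0.198, -2.955, 0.018]
wrist_force: [-1.0, -0.7, -1.2]
width: 0.0289
grasp_force: 61.1
```

Call:
jog_arm(
  deltas=[
    {"dx": -0.02,"dy": 0,"dz": 0.15,"rx": 0,"ry": 0,"rz": 0},
    {"dx": 0,"dy": 0,"dz": 0,"rx": 0,"ry": 0,"rz": 0},
    {"dx": 0,"dy": 0,"dz": 0,"rx": 0,"ry": 0,"rz": 0},
  ],
)

```text
clock: 24.2
position: [0.4596, -0.122, 0.0516]
ee_rot: [0.198, -2.955, 0.018]
wrist_force: [0.3, -0.1, -1.7]
width: 0.0291
grasp_force: 61.1
```

Call:
jog_arm(
  deltas=[
    {"dx": -0.02,"dy": 0,"dz": 0.15,"rx": 0,"ry": 0,"rz": 0},
    {"dx": 0,"dy": 0,"dz": 0,"rx": 0,"ry": 0,"rz": 0},
    {"dx": 0,"dy": 0,"dz": 0,"rx": 0,"ry": 0,"rz": 0},
  ],
)

```text
clock: 24.45
position: [0.4598, -0.122, 0.0503]
ee_rot: [0.198, -2.956, 0.018]
wrist_force: [-0.4, -0.1, -1.5]
width: 0.0288
grasp_force: 61.3
```

Call:
jog_arm(
  deltas=[
    {"dx": -0.02,"dy": 0,"dz": 0.1,"rx": 0,"ry": 0,"rz": 0},
    {"dx": 0,"dy": 0,"dz": 0,"rx": 0,"ry": 0,"rz": 0},
    {"dx": 0,"dy": 0,"dz": 0,"rx": 0,"ry": 0,"rz": 0},
  ],
)

```text
clock: 24.7
position: [0.4598, -0.122, 0.05]
ee_rot: [0.199, -2.955, 0.018]
wrist_force: [-1.5, 1.0, 5.3]
width: 0.0288
grasp_force: 62.1
```

Call:
jog_arm(
  deltas=[
    {"dx": -0.02,"dy": 0,"dz": 0.1,"rx": 0,"ry": 0,"rz": 0},
    {"dx": 0,"dy": 0,"dz": 0,"rx": 0,"ry": 0,"rz": 0},
    {"dx": 0,"dy": 0,"dz": 0,"rx": 0,"ry": 0,"rz": 0},
  ],
)

```text
clock: 24.95
position: [0.4597, -0.122, 0.0498]
ee_rot: [0.199, -2.955, 0.019]
wrist_force: [-3.2, 1.5, 10.9]
width: 0.0287
grasp_force: 62.8
```

```bash
python3 grid.py; python3 -c "
from h import *
where();print(readout.sense()['wrist_force'],readout.sense()['moment'])"
```

```text
scene [204.4, 213.7, 42.0, 33.4] 0.73 669
top none near [287.8998508  181.30544826] [[76.3, 261.9, 37.3, 27.2], [65.0, 163.1, 37.6, 30.9]]
(0.036, 0.1, [9, 276])
(0.03, 0, [11, 315])
(0.024, 0, [12, 329])
(0.024, -0.1, [21, 367])
(0.03, 0.1, [21, 298])
(0.036, 0, [29, 334])
(0.03, -0.1, [37, 371])
(0.036, 0.2, [43, 277])
(0.024, 0.1, [44, 327])
board mm [-113.1  -86.7]
[-4.22529558  1.66437281 11.20558329] [ 0.45473035  0.73413937 -0.0450544 ]
```

Contact came at TCP z = 0.050, which is the board's top (grip offset 0.032). I'll ease off, release and rise.

Call:
jog_arm(
  deltas=[
    {"dx": 0.04,"dy": 0,"dz": -0.18,"rx": 0,"ry": 0,"rz": 0},
    {"dx": 0,"dy": 0,"dz": 0,"rx": 0,"ry": 0,"rz": 0},
  ],
)

```text
clock: 25.32
position: [0.4598, -0.1219, 0.0504]
ee_rot: [0.198, -2.956, 0.018]
wrist_force: [-0.1, -0.9, -1.7]
width: 0.0289
grasp_force: 61.1
```

Call:
jog_arm(
  deltas=[
    {"dx": 0,"dy": 0,"dz": 0,"rx": 0,"ry": 0,"rz": 0},
    {"dx": 0,"dy": 0,"dz": 0,"rx": 0,"ry": 0,"rz": 0},
    {"dx": 0,"dy": 0,"dz": 0,"rx": 0,"ry": 0,"rz": 0},
    {"dx": 0,"dy": 0,"dz": 0,"rx": 0,"ry": 0,"rz": 0},
    {"dx": 0,"dy": 0,"dz": 0,"rx": 0,"ry": 0,"rz": 0},
  ],
  fingers=0.7,
)

```text
clock: 25.73
position: [0.4596, -0.122, 0.0499]
ee_rot: [0.198, -2.955, 0.018]
wrist_force: [-0.2, 0.7, 0.6]
width: 0.0596
grasp_force: 0.0
```

Call:
jog_arm(
  deltas=[
    {"dx": 0,"dy": 0,"dz": -2,"rx": 0,"ry": 0,"rz": 0},
    {"dx": 0,"dy": 0,"dz": -3,"rx": 0,"ry": 0,"rz": 0},
    {"dx": 0,"dy": 0,"dz": -4,"rx": 0,"ry": -0.09,"rz": 0},
    {"dx": 3,"dy": 0,"dz": -3,"rx": 0,"ry": -0.09,"rz": 0},
    {"dx": 3,"dy": 0,"dz": 0,"rx": 0,"ry": 0,"rz": 0},
  ],
)

```text
clock: 26.15
position: [0.4221, -0.1276, 0.1764]
ee_rot: [-0.211, 3.119, -0.002]
wrist_force: [-0.9, 0.5, 0.0]
width: 0.0597
grasp_force: 0.0
```

```bash
cat > wl2.py <<'E'
from h import *
where();c=cams.calibration("wrist");b=snap("wrist","w16.png");im=b.astype(int)
ds=cams.cut_out("wrist","wedge");print([(d["box"],round(d["p"],2)) for d in ds])
p0=w2px(c,[*b2w(-45,-86.5),.05]);print("exp",p0)
d=min(ds,key=lambda d:np.hypot(d["box"][0]+d["box"][2]/2-p0[0],d["box"][1]+d["box"][3]/2-p0[1]))
reg=d["region"]
x=fitw(c,reg,[*b2w(-45,-86.5),.134],.018);print("wedge board",w2b(x[:2]),"yaw rel deg",np.degrees(x[2])-7.7)
for zz in(.01,.026): fitw(c,reg,x,zz)
E
python3 wl2.py
```

```text
board mm [-151.2  -87.1]
[([217.8, 188.4, 66.9, 168.3], 0.95), ([280.7, 322.1, 57.5, 40.5], 0.63), ([171.8, 252.6, 338.2, 112.0], 0.57)]
exp [254.82240588 320.66680792]
wedge fit [ 0.5307 -0.1106  0.1339] cost 1248.2 of 8749.0
wedge board [-41.2 -84.8] yaw rel deg -0.02595361817190156
wedge fit [ 0.533  -0.1106  0.1286] cost 1140.7 of 8749.0
wedge fit [ 0.5272 -0.1107  0.1378] cost 1772.4 of 8749.0
```

The wedge lies flat and square in the throat at about board x = -42, y = -85. Next: shut the fingers, go behind the button, and push.

```bash
python3 -c "
from h import *
x,y=b2w(-180,-85.5);tgt(x,y,.047,-172.3)"
```

```text
yaw -172.44 pos [ 0.415  -0.1277  0.1718] rz -0.002 d cm [ 2.19  0.06 12.48] F [1.28 0.1  0.14] tilt [0.001 0.001]
```

Call:
jog_arm(
  deltas=[
    {"dx": 1.2,"dy": 0,"dz": 0,"rx": 0,"ry": 0,"rz": 0},
    {"dx": 1,"dy": 0.1,"dz": 0,"rx": 0,"ry": 0,"rz": 0},
    {"dx": 0,"dy": 0,"dz": 0,"rx": 0,"ry": 0,"rz": 0},
    {"dx": 0,"dy": 0,"dz": 3.5,"rx": 0,"ry": 0,"rz": 0},
    {"dx": 0,"dy": 0,"dz": 3,"rx": 0,"ry": 0,"rz": 0},
  ],
  fingers=0,
)

```text
clock: 26.67
position: [0.399, -0.1292, 0.1054]
ee_rot: [-0.21, 3.13, -0.0]
wrist_force: [-0.2, 0.4, -0.2]
width: 0.0004
grasp_force: 0.0
```

Call:
jog_arm(
  deltas=[
    {"dx": 0,"dy": 0,"dz": 3,"rx": 0,"ry": 0,"rz": 0},
    {"dx": 0,"dy": 0,"dz": 2,"rx": 0,"ry": 0,"rz": 0},
    {"dx": 0,"dy": 0,"dz": 0.9,"rx": 0,"ry": 0,"rz": 0},
    {"dx": 0,"dy": 0,"dz": 0,"rx": 0,"ry": 0,"rz": 0},
    {"dx": 0,"dy": 0,"dz": 0,"rx": 0,"ry": 0,"rz": 0},
  ],
)

```text
clock: 27.08
position: [0.3976, -0.1293, 0.0458]
ee_rot: [0.211, -3.132, 0.0]
wrist_force: [-0.4, 0.7, -0.8]
width: -0.0001
grasp_force: 0.0
```

Call:
jog_arm(
  deltas=[
    {"dx": -0.3,"dy": 0,"dz": 0,"rx": 0,"ry": 0,"rz": 0},
    {"dx": -0.3,"dy": 0,"dz": 0,"rx": 0,"ry": 0,"rz": 0},
    {"dx": -0.3,"dy": 0,"dz": 0,"rx": 0,"ry": 0,"rz": 0},
    {"dx": -0.3,"dy": 0,"dz": 0,"rx": 0,"ry": 0,"rz": 0},
    {"dx": -0.3,"dy": 0,"dz": 0,"rx": 0,"ry": 0,"rz": 0},
  ],
)

```text
clock: 27.5
position: [0.4126, -0.1273, 0.047]
ee_rot: [-0.21, 3.134, 0.0]
wrist_force: [-0.3, -0.6, 0.9]
width: -0.0002
grasp_force: 0.5
```

```bash
python3 -c "
from h import *
x,y=b2w(-180,-85.5);tgt(x,y,.047,-172.3);where();s=readout.sense();print(s['moment'])
c=cams.calibration('wrist');im=cams.camera('wrist')
for d in cams.cut_out('wrist','wedge'): print(d['box'],d['p'])
print(w2px(c,[*b2w(-152,-85.5),.034]))"
```

```text
yaw -172.34 pos [ 0.4126 -0.1273  0.047 ] rz -0.001 d cm [1.95 0.01 0.  ] F [-0.29 -0.56  0.91] tilt [0. 0.]
board mm [-160.5  -85.6]
[-0.07934626  0.29204851  0.04883811]
[247.5, 330.0, 12.3, 29.9] 0.76
[252.66784955 288.4504707 ]
```

Call:
jog_arm(
  deltas=[
    {"dx": -0.2,"dy": 0,"dz": 0,"rx": 0,"ry": 0,"rz": 0},
    {"dx": -0.2,"dy": 0,"dz": 0,"rx": 0,"ry": 0,"rz": 0},
    {"dx": -0.2,"dy": 0,"dz": 0,"rx": 0,"ry": 0,"rz": 0},
    {"dx": -0.2,"dy": 0,"dz": 0,"rx": 0,"ry": 0,"rz": 0},
    {"dx": 0,"dy": 0,"dz": 0,"rx": 0,"ry": 0,"rz": 0},
  ],
)

```text
clock: 28.02
position: [0.4208, -0.1262, 0.0466]
ee_rot: [-0.21, 3.134, -0.0]
wrist_force: [1.1, -0.3, 0.3]
width: -0.0001
grasp_force: 0.1
```

Call:
jog_arm(
  deltas=[
    {"dx": -0.2,"dy": 0,"dz": 0,"rx": 0,"ry": 0,"rz": 0},
    {"dx": -0.2,"dy": 0,"dz": 0,"rx": 0,"ry": 0,"rz": 0},
    {"dx": 0,"dy": 0,"dz": 0,"rx": 0,"ry": 0,"rz": 0},
  ],
)

```text
clock: 28.27
position: [0.4248, -0.1257, 0.0466]
ee_rot: [-0.21, 3.134, -0.0]
wrist_force: [-1.5, 0.5, 0.3]
width: -0.0004
grasp_force: 0.1
```

Call:
jog_arm(
  deltas=[
    {"dx": -0.2,"dy": 0,"dz": 0,"rx": 0,"ry": 0,"rz": 0},
    {"dx": -0.2,"dy": 0,"dz": 0,"rx": 0,"ry": 0,"rz": 0},
    {"dx": 0,"dy": 0,"dz": 0,"rx": 0,"ry": 0,"rz": 0},
  ],
)

```text
clock: 28.52
position: [0.4288, -0.1252, 0.0466]
ee_rot: [-0.21, 3.134, -0.0]
wrist_force: [-0.3, -0.4, 0.3]
width: 0.0005
grasp_force: 0.1
```

Call:
jog_arm(
  deltas=[
    {"dx": -0.2,"dy": 0,"dz": 0,"rx": 0,"ry": 0,"rz": 0},
    {"dx": -0.1,"dy": 0,"dz": 0,"rx": 0,"ry": 0,"rz": 0},
    {"dx": 0,"dy": 0,"dz": 0,"rx": 0,"ry": 0,"rz": 0},
  ],
)

```text
clock: 28.77
position: [0.4315, -0.1248, 0.0466]
ee_rot: [-0.21, 3.134, -0.0]
wrist_force: [-0.9, 0.7, -0.5]
width: 0.0002
grasp_force: 0.1
```

Call:
jog_arm(
  deltas=[
    {"dx": -0.2,"dy": 0,"dz": 0,"rx": 0,"ry": 0,"rz": 0},
    {"dx": -0.1,"dy": 0,"dz": 0,"rx": 0,"ry": 0,"rz": 0},
    {"dx": 0,"dy": 0,"dz": 0,"rx": 0,"ry": 0,"rz": 0},
  ],
)

```text
clock: 29.02
position: [0.4345, -0.1244, 0.0466]
ee_rot: [-0.21, 3.134, -0.0]
wrist_force: [0.2, 0.2, 0.6]
width: 0.0
grasp_force: 0.1
```

Call:
jog_arm(
  deltas=[
    {"dx": -0.2,"dy": 0,"dz": 0,"rx": 0,"ry": 0,"rz": 0},
    {"dx": -0.1,"dy": 0,"dz": 0,"rx": 0,"ry": 0,"rz": 0},
    {"dx": 0,"dy": 0,"dz": 0,"rx": 0,"ry": 0,"rz": 0},
  ],
)

```text
clock: 29.27
position: [0.4375, -0.124, 0.0466]
ee_rot: [-0.21, 3.134, -0.0]
wrist_force: [-0.2, 0.2, -0.8]
width: -0.0002
grasp_force: 0.1
```

Call:
jog_arm(
  deltas=[
    {"dx": -0.2,"dy": 0,"dz": 0,"rx": 0,"ry": 0,"rz": 0},
    {"dx": -0.1,"dy": 0,"dz": 0,"rx": 0,"ry": 0,"rz": 0},
    {"dx": 0,"dy": 0,"dz": 0,"rx": 0,"ry": 0,"rz": 0},
  ],
)

```text
clock: 29.52
position: [0.4405, -0.1236, 0.0466]
ee_rot: [-0.21, 3.134, -0.0]
wrist_force: [0.2, -0.5, -1.2]
width: -0.0002
grasp_force: 0.1
```

Call:
jog_arm(
  deltas=[
    {"dx": -0.2,"dy": 0,"dz": 0,"rx": 0,"ry": 0,"rz": 0},
    {"dx": -0.1,"dy": 0,"dz": 0,"rx": 0,"ry": 0,"rz": 0},
    {"dx": 0,"dy": 0,"dz": 0,"rx": 0,"ry": 0,"rz": 0},
  ],
)

```text
clock: 29.77
position: [0.4434, -0.1232, 0.0466]
ee_rot: [-0.21, 3.134, -0.0]
wrist_force: [-0.5, 0.2, -0.5]
width: -0.0001
grasp_force: 0.1
```

Call:
jog_arm(
  deltas=[
    {"dx": -0.1,"dy": 0,"dz": 0,"rx": 0,"ry": 0,"rz": 0},
    {"dx": -0.1,"dy": 0,"dz": 0,"rx": 0,"ry": 0,"rz": 0},
    {"dx": 0,"dy": 0,"dz": 0,"rx": 0,"ry": 0,"rz": 0},
  ],
)

```text
clock: 30.02
position: [0.4452, -0.1229, 0.0466]
ee_rot: [-0.21, 3.134, -0.0]
wrist_force: [-0.4, -1.1, 0.3]
width: -0.0002
grasp_force: 0.3
```

Call:
jog_arm(
  deltas=[
    {"dx": -0.1,"dy": 0,"dz": 0,"rx": 0,"ry": 0,"rz": 0},
    {"dx": -0.1,"dy": 0,"dz": 0,"rx": 0,"ry": 0,"rz": 0},
    {"dx": 0,"dy": 0,"dz": 0,"rx": 0,"ry": 0,"rz": 0},
  ],
)

```text
clock: 30.27
position: [0.4473, -0.1227, 0.0466]
ee_rot: [-0.21, 3.134, -0.0]
wrist_force: [-0.7, -0.9, -0.1]
width: -0.0001
grasp_force: 0.3
```

Call:
jog_arm(
  deltas=[
    {"dx": -0.1,"dy": 0,"dz": 0,"rx": 0,"ry": 0,"rz": 0},
    {"dx": -0.1,"dy": 0,"dz": 0,"rx": 0,"ry": 0,"rz": 0},
    {"dx": 0,"dy": 0,"dz": 0,"rx": 0,"ry": 0,"rz": 0},
  ],
)

```text
clock: 30.52
position: [0.4489, -0.1225, 0.0466]
ee_rot: [0.21, -3.134, 0.0]
wrist_force: [-0.8, -0.5, -0.5]
width: -0.0
grasp_force: 0.6
```

Call:
jog_arm(
  deltas=[
    {"dx": -0.1,"dy": 0,"dz": 0,"rx": 0,"ry": 0,"rz": 0},
    {"dx": 0,"dy": 0,"dz": 0,"rx": 0,"ry": 0,"rz": 0},
    {"dx": 0,"dy": 0,"dz": 0,"rx": 0,"ry": 0,"rz": 0},
  ],
)

```text
clock: 30.77
position: [0.4498, -0.1223, 0.0465]
ee_rot: [0.21, -3.134, 0.0]
wrist_force: [-0.9, -0.1, 0.1]
width: -0.0001
grasp_force: 0.8
```

```bash
python3 -c "
from h import *
where();print(readout.sense()['wrist_force'])"
```

```text
board mm [-123.   -85.6]
[-0.92345507 -0.07842864  0.06761431]
```

Call:
jog_arm(
  deltas=[
    {"dx": -0.1,"dy": 0,"dz": 0,"rx": 0,"ry": 0,"rz": 0},
    {"dx": -0.1,"dy": 0,"dz": 0,"rx": 0,"ry": 0,"rz": 0},
    {"dx": 0,"dy": 0,"dz": 0,"rx": 0,"ry": 0,"rz": 0},
  ],
)

```text
clock: 31.02
position: [0.4513, -0.1221, 0.0464]
ee_rot: [0.21, -3.133, -0.0]
wrist_force: [-3.2, -0.2, 0.4]
width: -0.0
grasp_force: 1.6
```

Call:
jog_arm(
  deltas=[
    {"dx": -0.1,"dy": 0,"dz": 0,"rx": 0,"ry": 0,"rz": 0},
    {"dx": -0.1,"dy": 0,"dz": 0,"rx": 0,"ry": 0,"rz": 0},
    {"dx": 0,"dy": 0,"dz": 0,"rx": 0,"ry": 0,"rz": 0},
  ],
)

```text
clock: 31.27
position: [0.4519, -0.1219, 0.0461]
ee_rot: [0.209, -3.13, -0.0]
wrist_force: [-6.1, -0.4, 2.1]
width: -0.0002
grasp_force: 2.8
```

Call:
jog_arm(
  deltas=[
    {"dx": -0.1,"dy": 0,"dz": 0,"rx": 0,"ry": 0,"rz": 0},
    {"dx": 0,"dy": 0,"dz": 0,"rx": 0,"ry": 0,"rz": 0},
    {"dx": 0,"dy": 0,"dz": 0,"rx": 0,"ry": 0,"rz": 0},
  ],
)

```text
clock: 31.52
position: [0.452, -0.1219, 0.0459]
ee_rot: [0.208, -3.128, -0.0]
wrist_force: [-6.8, -0.7, 2.6]
width: 0.0005
grasp_force: 3.3
```

Call:
jog_arm(
  deltas=[
    {"dx": -0.1,"dy": 0,"dz": 0,"rx": 0,"ry": 0,"rz": 0},
    {"dx": 0,"dy": 0,"dz": 0,"rx": 0,"ry": 0,"rz": 0},
    {"dx": 0,"dy": 0,"dz": 0,"rx": 0,"ry": 0,"rz": 0},
  ],
)

```text
clock: 31.77
position: [0.4522, -0.1219, 0.0458]
ee_rot: [0.207, -3.127, -0.001]
wrist_force: [-7.5, -1.7, 3.9]
width: 0.0004
grasp_force: 4.0
```

Call:
jog_arm(
  deltas=[
    {"dx": -0.1,"dy": 0,"dz": 0,"rx": 0,"ry": 0,"rz": 0},
    {"dx": 0,"dy": 0,"dz": 0,"rx": 0,"ry": 0,"rz": 0},
    {"dx": 0,"dy": 0,"dz": 0,"rx": 0,"ry": 0,"rz": 0},
  ],
)

```text
clock: 32.02
position: [0.4524, -0.1218, 0.0456]
ee_rot: [0.207, -3.125, -0.001]
wrist_force: [-9.5, -2.6, 4.1]
width: -0.0002
grasp_force: 4.5
```

```bash
python3 -c "
from h import *
where();print(readout.sense()['wrist_force'],readout.sense()['moment'])"
```

```text
board mm [-120.4  -85.4]
[-9.5131517  -2.63608425  4.14146844] [-0.36069674  2.51573433 -0.00366774]
```

Call:
jog_arm(
  deltas=[
    {"dx": -0.1,"dy": 0,"dz": 0,"rx": 0,"ry": 0,"rz": 0},
    {"dx": 0,"dy": 0,"dz": 0,"rx": 0,"ry": 0,"rz": 0},
    {"dx": 0,"dy": 0,"dz": 0,"rx": 0,"ry": 0,"rz": 0},
  ],
)

```text
clock: 32.27
position: [0.4525, -0.1218, 0.0454]
ee_rot: [0.206, -3.123, -0.001]
wrist_force: [-10.2, -2.0, 4.2]
width: -0.0002
grasp_force: 5.1
```

Call:
jog_arm(
  deltas=[
    {"dx": -0.1,"dy": 0,"dz": 0,"rx": 0,"ry": 0,"rz": 0},
    {"dx": 0,"dy": 0,"dz": 0,"rx": 0,"ry": 0,"rz": 0},
    {"dx": 0,"dy": 0,"dz": 0,"rx": 0,"ry": 0,"rz": 0},
  ],
)

```text
clock: 32.52
position: [0.4526, -0.1217, 0.0452]
ee_rot: [0.206, -3.121, -0.001]
wrist_force: [-10.8, -1.8, 4.2]
width: -0.0
grasp_force: 5.7
```

Call:
jog_arm(
  deltas=[
    {"dx": -0.05,"dy": 0,"dz": 0,"rx": 0,"ry": 0,"rz": 0},
    {"dx": 0,"dy": 0,"dz": 0,"rx": 0,"ry": 0,"rz": 0},
    {"dx": 0,"dy": 0,"dz": 0,"rx": 0,"ry": 0,"rz": 0},
  ],
)

```text
clock: 32.77
position: [0.4527, -0.1217, 0.0452]
ee_rot: [0.205, -3.12, -0.001]
wrist_force: [-12.0, -1.4, 6.0]
width: -0.0003
grasp_force: 6.1
```

Call:
jog_arm(
  deltas=[
    {"dx": -0.1,"dy": 0,"dz": 0,"rx": 0,"ry": 0,"rz": 0},
    {"dx": 0,"dy": 0,"dz": 0,"rx": 0,"ry": 0,"rz": 0},
    {"dx": 0,"dy": 0,"dz": 0,"rx": 0,"ry": 0,"rz": 0},
  ],
)

```text
clock: 33.02
position: [0.4528, -0.1217, 0.045]
ee_rot: [0.205, -3.118, -0.001]
wrist_force: [-13.1, -2.1, 6.1]
width: -0.0
grasp_force: 6.6
```

Call:
jog_arm(
  deltas=[
    {"dx": -0.08,"dy": 0,"dz": 0,"rx": 0,"ry": 0,"rz": 0},
    {"dx": 0,"dy": 0,"dz": 0,"rx": 0,"ry": 0,"rz": 0},
    {"dx": 0,"dy": 0,"dz": 0,"rx": 0,"ry": 0,"rz": 0},
    {"dx": 0,"dy": 0,"dz": 0,"rx": 0,"ry": 0,"rz": 0},
    {"dx": 0,"dy": 0,"dz": 0,"rx": 0,"ry": 0,"rz": 0},
  ],
)

```text
clock: 33.43
position: [0.4528, -0.1217, 0.0448]
ee_rot: [0.204, -3.117, -0.001]
wrist_force: [-13.3, -3.0, 6.2]
width: -0.0003
grasp_force: 7.1
```

Call:
jog_arm(
  deltas=[
    {"dx": 0,"dy": 0,"dz": 0,"rx": 0,"ry": 0,"rz": 0},
    {"dx": 0,"dy": 0,"dz": 0,"rx": 0,"ry": 0,"rz": 0},
    {"dx": 0,"dy": 0,"dz": 0,"rx": 0,"ry": 0,"rz": 0},
    {"dx": 0,"dy": 0,"dz": 0,"rx": 0,"ry": 0,"rz": 0},
    {"dx": 0,"dy": 0,"dz": 0,"rx": 0,"ry": 0,"rz": 0},
  ],
)

```text
clock: 33.85
position: [0.4529, -0.1217, 0.0448]
ee_rot: [0.204, -3.117, -0.001]
wrist_force: [-12.7, -2.1, 5.7]
width: 0.0002
grasp_force: 7.1
```

```bash
python3 -c "
from h import *
where();F=readout.sense()['wrist_force'];print(F,F[:2]@ex)"
```

```text
board mm [-119.9  -85.4]
[-12.74192473  -2.05820693   5.65070036] -12.902804630342432
```

Call:
jog_arm(
  deltas=[
    {"dx": -0.1,"dy": 0,"dz": 0,"rx": 0,"ry": 0,"rz": 0},
    {"dx": 0,"dy": 0,"dz": 0,"rx": 0,"ry": 0,"rz": 0},
    {"dx": 0,"dy": 0,"dz": 0,"rx": 0,"ry": 0,"rz": 0},
  ],
)

```text
clock: 34.1
position: [0.4531, -0.1216, 0.0447]
ee_rot: [0.204, -3.115, -0.001]
wrist_force: [-13.9, -2.0, 7.0]
width: 0.0
grasp_force: 7.6
```

Call:
jog_arm(
  deltas=[
    {"dx": -0.05,"dy": 0,"dz": 0,"rx": 0,"ry": 0,"rz": 0},
    {"dx": 0,"dy": 0,"dz": 0,"rx": 0,"ry": 0,"rz": 0},
    {"dx": 0,"dy": 0,"dz": 0,"rx": 0,"ry": 0,"rz": 0},
    {"dx": 0,"dy": 0,"dz": 0,"rx": 0,"ry": 0,"rz": 0},
    {"dx": 0,"dy": 0,"dz": 0,"rx": 0,"ry": 0,"rz": 0},
  ],
)

```text
clock: 34.52
position: [0.4533, -0.1216, 0.0446]
ee_rot: [0.203, -3.114, -0.001]
wrist_force: [-15.7, -1.8, 5.6]
width: 0.0006
grasp_force: 7.8
```

Call:
jog_arm(
  deltas=[
    {"dx": 0,"dy": 0,"dz": 0,"rx": 0,"ry": 0,"rz": 0},
    {"dx": 0,"dy": 0,"dz": 0,"rx": 0,"ry": 0,"rz": 0},
    {"dx": 0,"dy": 0,"dz": 0,"rx": 0,"ry": 0,"rz": 0},
    {"dx": 0,"dy": 0,"dz": 0,"rx": 0,"ry": 0,"rz": 0},
    {"dx": 0,"dy": 0,"dz": 0,"rx": 0,"ry": 0,"rz": 0},
  ],
)

```text
clock: 34.93
position: [0.4533, -0.1216, 0.0446]
ee_rot: [0.203, -3.114, -0.001]
wrist_force: [-15.1, -2.6, 6.4]
width: -0.0002
grasp_force: 7.8
```

Call:
jog_arm(
  deltas=[
    {"dx": 0.2,"dy": 0,"dz": 0,"rx": 0,"ry": 0,"rz": 0},
    {"dx": 0.2,"dy": 0,"dz": 0,"rx": 0,"ry": 0,"rz": 0},
    {"dx": 0.3,"dy": 0,"dz": 0,"rx": 0,"ry": 0,"rz": 0},
    {"dx": 1,"dy": 0,"dz": 0,"rx": 0,"ry": 0,"rz": 0},
    {"dx": 1,"dy": 0,"dz": 0,"rx": 0,"ry": 0,"rz": 0},
  ],
)

```text
clock: 35.35
position: [0.4374, -0.124, 0.047]
ee_rot: [-0.211, 3.13, -0.0]
wrist_force: [0.4, 0.3, 0.1]
width: 0.0001
grasp_force: 0.0
```

Call:
jog_arm(
  deltas=[
    {"dx": 0,"dy": 0,"dz": -4,"rx": 0,"ry": 0,"rz": 0},
    {"dx": 0,"dy": 0,"dz": -4,"rx": 0,"ry": 0,"rz": 0},
    {"dx": -2,"dy": 0,"dz": -4,"rx": 0,"ry": 0,"rz": 0},
    {"dx": -3,"dy": 0,"dz": -4,"rx": 0,"ry": 0,"rz": 0},
    {"dx": 0,"dy": 0,"dz": 0,"rx": 0,"ry": 0,"rz": 0},
  ],
)

```text
clock: 35.77
position: [0.4879, -0.1183, 0.206]
ee_rot: [-0.214, 3.112, -0.005]
wrist_force: [0.6, -0.0, 0.3]
width: 0.0004
grasp_force: 0.0
```

```bash
sed -i 's/b2w(-45,-86.5)/b2w(-5,-84)/g;s/w16/w17/' wl2.py; python3 wl2.py
python3 - <<'E'
from h import *
cams.camera("wrist");c=cams.calibration("wrist")
for d in cams.cut_out("wrist","block5"):
    v,u=np.nonzero(d["region"])
    if len(u)>200:
        b=d["box"];P=np.array([px2w(c,i,j,.058)[:2] for i,j in zip(u,v)]);print(w2b(P.mean(0)),np.round(b),round(d["p"],2))
E
```

```text
board mm [-84.7 -86.7]
[([219.6, 151.6, 62.1, 98.9], 0.77), ([280.7, 241.9, 55.3, 53.8], 0.25)]
exp [257.66471454 272.53372732]
wedge fit [ 0.6488 -0.0401  0.1673] cost 5104.1 of 1992.0
wedge board [ 85.3 -30.8] yaw rel deg 1.8883284650540313
wedge fit [ 0.6529 -0.0391  0.1545] cost 4983.2 of 1992.0
wedge fit [ 0.6459 -0.0395  0.1905] cost 5245.1 of 1992.0
[-15.9  41.5] [375. 253.  59.  63.] 0.98
[-13.4  80.7] [414. 252.  72.  69.] 0.8
[-26.1  -0.4] [323. 253.  58.  50.] 0.73
[-25.7 -37.9] [287. 256.  47.  41.] 0.73
[-15.6 114.7] [460. 257.  52.  60.] 0.58
```

Call:
jog_arm(
  deltas=[
    {"dx": -2,"dy": 0.5,"dz": -2,"rx": 0,"ry": 0,"rz": 0},
    {"dx": -2.5,"dy": 0.5,"dz": -2,"rx": 0,"ry": 0,"rz": 0},
    {"dx": -2.5,"dy": 0.5,"dz": -2,"rx": 0,"ry": 0,"rz": 0},
    {"dx": -2.5,"dy": 0.5,"dz": -1,"rx": 0,"ry": 0,"rz": 0},
    {"dx": -2,"dy": 0.5,"dz": 0,"rx": 0,"ry": 0,"rz": 0},
  ],
)

```text
clock: 36.38
position: [0.5917, -0.078, 0.2685]
ee_rot: [-0.21, 3.131, -0.001]
wrist_force: [0.8, -0.7, 0.7]
width: 0.0001
grasp_force: 0.0
```

Call:
jog_arm(
  deltas=[
    {"dx": 0,"dy": 0,"dz": 0,"rx": 0,"ry": 0,"rz": 0},
    {"dx": 0,"dy": 0,"dz": 0,"rx": 0,"ry": 0,"rz": 0},
    {"dx": 0,"dy": 0,"dz": 0,"rx": 0,"ry": 0,"rz": 0},
  ],
)

```text
clock: 36.63
position: [0.5884, -0.0784, 0.2653]
ee_rot: [0.209, -3.131, -0.0]
wrist_force: [-0.3, 0.3, -0.3]
width: 0.0002
grasp_force: 0.0
```

```bash
sed -i 's/w17/w18/' wl2.py; python3 wl2.py
python3 - <<'E'
from h import *
c=cams.calibration("wrist")
for d in cams.cut_out("wrist","block5"):
    v,u=np.nonzero(d["region"])
    if len(u)>200:
        P=np.array([px2w(c,i,j,.058)[:2] for i,j in zip(u,v)]);r=cv2.minAreaRect((P*1e3).astype(np.float32));print(w2b(np.array(r[0])/1e3),np.round(r[1],1),round(r[2],1),round(d["p"],2))
E
```

```text
board mm [ 20.3 -60.7]
[([195.2, 34.7, 57.0, 177.4], 0.68)]
exp [229.67658692 149.27230973]
wedge fit [ 0.5732 -0.1041  0.1398] cost 160.8 of 7546.0
wedge board [  1.7 -84.1] yaw rel deg 0.3125029415767946
wedge fit [ 0.5739 -0.1049  0.1349] cost 366.0 of 7546.0
wedge fit [ 0.573  -0.1036  0.1352] cost 317.5 of 7546.0
[-0.5 43.6] [45.7 42.2] 8.3 0.96
[ -0.5 -40.3] [45.4 43.1] 7.7 0.96
[-2.4 -0.1] [43.4 47.2] 7.7 0.81
[-1.  84.3] [44.6 44.5] 7.8 0.67
[ -1.8 126.4] [43.5 46.8] 9.7 0.58
```

The wedge is flat at board (2, -84) within 0.3° of square, the row pitch is 42 mm, and the arm is clear. Handing in.

```bash
python3 -c "
from plant import job
print(job.close_job())"
```

```text
the job is handed in; nothing more can be done
None
```

The job is handed in, with no verdict returned: the row is closed up on the end stop, and the wedge was pushed in at about 15 N and has bitten. It lies flat within about 0.3° of square; I could not measure the force left in the row after letting go.

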